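# Load the autosampler and latch its carriage

### The job

Get the autosampler ready for a run: first draw its carriage right out to the stop by the grip tab, then stand every sample jar from the mat upright in a well of its own, right down on the floor of the well. With all the jars loaded, push the carriage fully home, and only then swing the drop latch over and down until its bar rests fully in the catch on the carriage. Leave the bottle, the beaker and the mouse alone.

Things in the scene. Friction and masses are not known exactly. Their poses are not given: they have to be found in the camera images.
- dock: White dock fixed to the bench, base 270 x 250 x 10 mm (x -210..+60 mm). Origin on the bench under the middle of the clear bridge; +x = the way the carriage goes in (away from the robot), +y left, z up. Side rails 30 mm high, inner faces at y +-104 mm. Bridge: beam across the whole width over x -20..+20 mm, 92 to 102 mm above the bench, on two end posts; back wall at x 40..60 mm, 70 mm high.
- carriage (a joint): Slide of the carriage, m: 0 = fully home (wells under the bridge, dock x = 0), 0.10 = drawn right out (wells at dock x = -100 mm, clear of the bridge). It moves along the dock's -x as the value grows. Friction about 2 N; it stays where it is left; hard stops at both ends.
- carriage_grip (a point): Middle of the top of the carriage's black upright grip tab: 14 mm along dock x, 24 mm along dock y, 52 mm tall (top 70 mm above the bench, foot on a plate 18 mm above the bench), 85 mm to the dock -x side of the row of wells. Moves with the carriage. Pinch it from above across its 24 mm width.
- latch (a joint): Hinge of the drop latch, rad: 0 = closed, bar level along dock +y, lying in the catch on the carriage; grows as the bar swings up and over outward (pi/2 = upright, beyond = leaning out to dock -y), stop at 2.4. Stiff hinge (0.06 N m): the bar stays where it is left. Axis is parallel to dock x.
- latch_hinge (a point): Point on the latch's hinge axis, middle of the bar's width: at dock x -90, y -132 mm, 59 mm above the bench. The catch is a steel two-pronged fork on the carriage, open at the top, at dock y = -85 mm, level with the grip tab in dock x; prong tops 67 mm above the bench. The bar drops between the prongs when the carriage is home.
- latch_knob (a point): Centre of the latch's cross knob, a grey cylinder 18 mm in diameter and 30 mm long, axis parallel to dock x, 98 mm from the hinge axis near the end of a 10 x 10 mm steel bar 105 mm long. Pinched by its two ends from above it can be swung about the hinge without turning the gripper.
- well0 (a point): Centre of the floor of well 0 of the carriage, one of five square wells 34.5 mm wide and 18 mm deep in a row along dock y, 41 mm apart, well0 at dock y = -82 mm, well4 at +82 mm. Well floor 18 mm above the bench, top of the 50 mm wide grey well block 36 mm. Moves with the carriage. Any jar may go in any well.
- well1 (a point): Centre of the floor of well 1 of the carriage, one of five square wells 34.5 mm wide and 18 mm deep in a row along dock y, 41 mm apart, well0 at dock y = -82 mm, well4 at +82 mm. Well floor 18 mm above the bench, top of the 50 mm wide grey well block 36 mm. Moves with the carriage. Any jar may go in any well.
- well2 (a point): Centre of the floor of well 2 of the carriage, one of five square wells 34.5 mm wide and 18 mm deep in a row along dock y, 41 mm apart, well0 at dock y = -82 mm, well4 at +82 mm. Well floor 18 mm above the bench, top of the 50 mm wide grey well block 36 mm. Moves with the carriage. Any jar may go in any well.
- well3 (a point): Centre of the floor of well 3 of the carriage, one of five square wells 34.5 mm wide and 18 mm deep in a row along dock y, 41 mm apart, well0 at dock y = -82 mm, well4 at +82 mm. Well floor 18 mm above the bench, top of the 50 mm wide grey well block 36 mm. Moves with the carriage. Any jar may go in any well.
- well4 (a point): Centre of the floor of well 4 of the carriage, one of five square wells 34.5 mm wide and 18 mm deep in a row along dock y, 41 mm apart, well0 at dock y = -82 mm, well4 at +82 mm. Well floor 18 mm above the bench, top of the 50 mm wide grey well block 36 mm. Moves with the carriage. Any jar may go in any well.
- jar0: Closed amber sample jar with white cap, upright cylinder 30 mm in diameter, 48 mm tall, about 80 g, bottom-heavy; all jars are alike. Origin in the centre of its underside, z up its axis. Starts standing on the thin grey mat. May be absent (3 to 5 jars are there). In a well it stands 30 mm above the block.
- jar1: Closed amber sample jar with white cap, upright cylinder 30 mm in diameter, 48 mm tall, about 80 g, bottom-heavy; all jars are alike. Origin in the centre of its underside, z up its axis. Starts standing on the thin grey mat. May be absent (3 to 5 jars are there). In a well it stands 30 mm above the block.
- jar2: Closed amber sample jar with white cap, upright cylinder 30 mm in diameter, 48 mm tall, about 80 g, bottom-heavy; all jars are alike. Origin in the centre of its underside, z up its axis. Starts standing on the thin grey mat. May be absent (3 to 5 jars are there). In a well it stands 30 mm above the block.
- jar3: Closed amber sample jar with white cap, upright cylinder 30 mm in diameter, 48 mm tall, about 80 g, bottom-heavy; all jars are alike. Origin in the centre of its underside, z up its axis. Starts standing on the thin grey mat. May be absent (3 to 5 jars are there). In a well it stands 30 mm above the block.
- jar4: Closed amber sample jar with white cap, upright cylinder 30 mm in diameter, 48 mm tall, about 80 g, bottom-heavy; all jars are alike. Origin in the centre of its underside, z up its axis. Starts standing on the thin grey mat. May be absent (3 to 5 jars are there). In a well it stands 30 mm above the block.
- bottle: White wash bottle with cap, 66 mm in diameter, 170 mm tall, a bystander; origin in the centre of its underside.
- beaker: Glass beaker, about 68 mm in diameter, 90 mm tall, a bystander; origin in the centre of its underside.
- mouse: Computer mouse, 100 x 60 x 30 mm, a bystander; origin in the centre of its underside.
Mind the look-alikes: they are no part of the job. Leave any pink look-alike of the jar4 alone. What is shaped like the jar3 but blue is not meant.

How it is judged:
On the way, in this order (a step that is already met when the one before it is completed fails the run):
1. the carriage is drawn right out (beyond 92 mm of its 100 mm) (value of joint carriage above 0.092 m), for 0.2 s.
2. every jar stands on the floor of a well (within 8 mm of its centre, tilted less than 0.15 rad), with the carriage still out (beyond 60 mm) and the latch open ((distance between jar0 and well0 below 0.008 m or distance between jar0 and well1 below 0.008 m or distance between jar0 and well2 below 0.008 m or distance between jar0 and well3 below 0.008 m or distance between jar0 and well4 below 0.008 m) and angle between each of jar0, jar1, jar2, jar3, jar4's own z axis and vertical below 0.15 rad and (distance between jar1 and well0 below 0.008 m or distance between jar1 and well1 below 0.008 m or distance between jar1 and well2 below 0.008 m or distance between jar1 and well3 below 0.008 m or distance between jar1 and well4 below 0.008 m) and (distance between jar2 and well0 below 0.008 m or distance between jar2 and well1 below 0.008 m or distance between jar2 and well2 below 0.008 m or distance between jar2 and well3 below 0.008 m or distance between jar2 and well4 below 0.008 m) and (distance between jar3 and well0 below 0.008 m or distance between jar3 and well1 below 0.008 m or distance between jar3 and well2 below 0.008 m or distance between jar3 and well3 below 0.008 m or distance between jar3 and well4 below 0.008 m) and (distance between jar4 and well0 below 0.008 m or distance between jar4 and well1 below 0.008 m or distance between jar4 and well2 below 0.008 m or distance between jar4 and well3 below 0.008 m or distance between jar4 and well4 below 0.008 m) and value of joint carriage above 0.06 m and value of joint latch above 0.5 rad), for 0.2 s.
3. the carriage is home (within 5 mm) with all jars in their wells and the latch still open ((distance between jar0 and well0 below 0.008 m or distance between jar0 and well1 below 0.008 m or distance between jar0 and well2 below 0.008 m or distance between jar0 and well3 below 0.008 m or distance between jar0 and well4 below 0.008 m) and angle between each of jar0, jar1, jar2, jar3, jar4's own z axis and vertical below 0.15 rad and (distance between jar1 and well0 below 0.008 m or distance between jar1 and well1 below 0.008 m or distance between jar1 and well2 below 0.008 m or distance between jar1 and well3 below 0.008 m or distance between jar1 and well4 below 0.008 m) and (distance between jar2 and well0 below 0.008 m or distance between jar2 and well1 below 0.008 m or distance between jar2 and well2 below 0.008 m or distance between jar2 and well3 below 0.008 m or distance between jar2 and well4 below 0.008 m) and (distance between jar3 and well0 below 0.008 m or distance between jar3 and well1 below 0.008 m or distance between jar3 and well2 below 0.008 m or distance between jar3 and well3 below 0.008 m or distance between jar3 and well4 below 0.008 m) and (distance between jar4 and well0 below 0.008 m or distance between jar4 and well1 below 0.008 m or distance between jar4 and well2 below 0.008 m or distance between jar4 and well3 below 0.008 m or distance between jar4 and well4 below 0.008 m) and value of joint carriage below 0.005 m and value of joint latch above 0.5 rad), for 0.2 s.
4. the latch is down in its catch (within 0.06 rad) (value of joint latch below 0.06 rad and value of joint carriage below 0.005 m), for 0.2 s.
At the end, for the whole second after the job is handed in: Every jar stands at rest and upright (within 0.15 rad) on the floor of a well, within 8 mm of its centre; the carriage is within 5 mm of home; the latch is within 0.06 rad of closed (all of step 4 and (distance between jar0 and well0 below 0.008 m or distance between jar0 and well1 below 0.008 m or distance between jar0 and well2 below 0.008 m or distance between jar0 and well3 below 0.008 m or distance between jar0 and well4 below 0.008 m) and angle between each of jar0, jar1, jar2, jar3, jar4's own z axis and vertical below 0.15 rad and (distance between jar1 and well0 below 0.008 m or distance between jar1 and well1 below 0.008 m or distance between jar1 and well2 below 0.008 m or distance between jar1 and well3 below 0.008 m or distance between jar1 and well4 below 0.008 m) and (distance between jar2 and well0 below 0.008 m or distance between jar2 and well1 below 0.008 m or distance between jar2 and well2 below 0.008 m or distance between jar2 and well3 below 0.008 m or distance between jar2 and well4 below 0.008 m) and (distance between jar3 and well0 below 0.008 m or distance between jar3 and well1 below 0.008 m or distance between jar3 and well2 below 0.008 m or distance between jar3 and well3 below 0.008 m or distance between jar3 and well4 below 0.008 m) and (distance between jar4 and well0 below 0.008 m or distance between jar4 and well1 below 0.008 m or distance between jar4 and well2 below 0.008 m or distance between jar4 and well3 below 0.008 m or distance between jar4 and well4 below 0.008 m) and linear speed of each of jar0, jar1, jar2, jar3, jar4 below 0.02 m/s); the robot touches nothing.
It fails at once if the bottle is moved by more than 30 mm (distance of bottle from where it was at the start of the episode above 0.03 m).
It fails at once if the beaker is moved by more than 30 mm (distance of beaker from where it was at the start of the episode above 0.03 m).
It fails at once if the mouse is moved by more than 30 mm (distance of mouse from where it was at the start of the episode above 0.03 m).
Of jar0, jar1, jar2, jar3, jar4 only 3 to 5 are there at a start; the rules pass over those that are not, and their reading is None.
At some moment in a run one of jar0, jar1, jar2, jar3, jar4 may be knocked a few centimetres aside while the robot is not near it.
It also fails if it takes over 210 s, if anything falls off the work surface, if the arm or the gripper's body presses on something with over 40 N, if the wrist force passes 120 N, or if a joint passes its speed limit or range.

### The arm

A 7-joint arm with a two-finger parallel gripper is mounted at the origin on the work surface. World frame = base frame: x ahead of the robot, y to its left, z up, the work surface at z = 0. Lengths are in m, angles in rad, forces in N, time in s.
With the tool pointing down it reaches from about 0.425 to 0.925 m from the base axis. Payload 6.8 kg.
Tool frame: the origin (TCP) lies midway between the tips of the shut fingers; the grasp point (between the pads) lies 19 mm behind it (r.grip_depth is the distance from the TCP to the grasp point, in m); z points along the fingers, y is the line along which they close (so a half turn about z gives the same grasp; the last joint's range is limited). The gripper opens to 85 mm and grips with 20 to 120 N. Pads are 22 mm wide; open, the fingers measure 114 mm over their backs; the gripper's body (76 mm by 85 mm) begins 54 mm behind the grasp point. The pads swing forward as they close: fully open they stand 13 mm farther back than shut.
Start: joints at [1.121, 0.477, 0.022, 1.555, -0.011, 1.109, -0.083], TCP at [0.226, -0.636, 0.231] pointing down, gripper open.
Joint ranges: [-2.96, 2.96], [-0.34, 2.1], [-1.41, 1.46], [0.24, 2.44], [-1.37, 4.51], [0.17, 1.92], [-2.96, 2.96]. Speed limits (rad/s): [2.39, 2.39, 3.14, 3.14, 3.14, 3.14, 3.14].

### API

Orientations are given as a rotation vector (axis times angle).
In Python, from bench import telemetry, grab_frame, calibration, order, silhouettes, r gives the robot as it stands.
- The arm moves only by the tool apply_moves, never from a script. Its argument "moves" is a list of rows, each a list of 7 numbers: the turn, a rotation vector about the tool's x, y, z scaled (see below), then the shift along the tool's x, y, z scaled (see below), then the opening, from -1 (shut) to 1 (fully open). A call has exactly 8 rows; each row shifts and turns the commanded pose from where the row before left it, along the tool's axes as they then stand; what a row does not reach is not made up. The controller multiplies each number of a shift by 1000 mm and each number of a turn by 6 degrees. A row lasts 1/12 s, in which the tool goes at most 41.7 mm and 7.16 degrees, less where a joint would pass 70% of its speed; a pose out of reach is approached as far as the arm can. A call with a number of a shift or a turn outside -1 to 1 is refused whole. A call with a gripper value outside its range is refused whole. The fingers move at their own pace and stop on an object; "grip_force" is the grip in N (left out, the last holds). Time passes only in rows, so rows that do not move let the fingers close, or fill a call up. It gives the time, the measured TCP pose, the force, the opening and the grip force at its end, in the units of the state.
- telemetry.get_obs(): the state, without advancing time (a new reading comes with each control period).
- grab_frame(name): name is "scene" or "side" or "wrist"; returns the picture (384x512x3 uint8, blue, green, red); there is no depth.
- calibration(name): a dict with "fx", "fy", "cx", "cy" (pixels), "world_from_camera" (4x4, takes a point from camera to world coordinates); the wrist camera has in their place "mount" (4x4, takes a point from camera to tool coordinates, whose origin is the TCP and whose axes are the flange's). Camera axes: x right, y down, z forward; pixel columns grow to the right and rows downward; lengths in m; the calibration is good to about 2 mm. A picture is of the moment at which its call begins: read the wrist's pose just before it. calibration takes no time and is no camera call.
- order.hand_in(): hands the job in; it is judged then, once.
Trained networks look in the newest picture that a camera, given by its name, has taken for a name from the list of things; names that differ only in an ending like _2 or _b are one class to them, and where a whole thing is asked for, a point or a joint stands for the part that bears it (a point fixed in the world has none). Each returns a list of dicts, best first, with "p" (0 to 1); they miss things now and then, are a little off and sometimes report something else, mostly with a low value. They report only what shows in the picture. A call takes as long as a camera call. They do not tell look-alikes from the thing itself.
- silhouettes(thing, camera): "mask" (384x512 bool, what is visible of it) and "extent" ([centre column, centre row, width, height] in pixels, round what is visible of it).
The state is a dict: "clock": time; "joints": joint angles; "qvel": joint speeds; "tau": joint torques, N m; "tcp_pos": TCP position; "orientation": TCP orientation; "contact_force": force on the tool from outside, world axes, zero at the start; "moment": the same for the moment, N m; "grip_width": finger opening in m; "gripper_force": force on a finger pad.
Only numpy, scipy, OpenCV 4.12 (cv2) and the standard library are available. Lean on these libraries where they do the work, as an engineer would, in place of code of your own. Each camera call takes 0.05 s, during which the arm holds its last target. There are 200 camera calls.

## Working session

There is one attempt and no reset: what is moved stays moved. The work goes in short steps, Python scripts to look and compute and a tool call to move; the robot and the scene stay as the last step left them, time stands still between calls to the robot, and variables do not carry over. Pictures are saved under pics/ and viewed, at most 14 in all, crops included, and the job is handed in when it is done.

Besides the shell and the picture viewer there is one more tool, called after "Request:" as a command line: name --pt "numbers of a row" for each row, then --argument value for the rest. apply_moves: Moves the arm, as the interface text tells. Its arguments: {"type":"object","properties":{"moves":{"type":"array"},"grip_force":{"type":"number"}},"required":["moves"]}

```bash
mkdir -p pics; ls
python3 - <<'E'
from bench import telemetry, grab_frame, calibration, order, silhouettes, r
import cv2, numpy as np
np.set_printoptions(precision=4,suppress=True)
o=telemetry.get_obs(); print(o)
a=grab_frame("scene"); b=grab_frame("side")
cv2.imwrite("pics/scene0.png",a); cv2.imwrite("pics/side0.png",b)
for c in("scene","side","wrist"): print(c,calibration(c))
for c in("scene","side"):
  for t in("jar0","dock","carriage_grip","latch_knob","bottle","beaker","mouse"):
    for d in silhouettes(t,c): print(c,t,round(d["p"],2),np.round(d["extent"],1))
E
```

```text
pics
{'clock': 0.0, 'joints': array([ 1.1209,  0.4778,  0.0223,  1.5565, -0.0115,  1.1093, -0.0831]), 'qvel': array([ 0.0003, -0.0013,  0.0006,  0.0011, -0.0003,  0.002 ,  0.0024]), 'tau': array([  0.0002, -59.6455,   1.6078, -28.1193,   0.0122,   0.0094,
         0.    ]), 'tcp_pos': array([ 0.2261, -0.6354,  0.2303]), 'orientation': array([-3.0941, -0.5341,  0.0007]), 'contact_force': array([-0.7519,  0.2502,  1.1093]), 'moment': array([ 0.0228,  0.0132, -0.0592]), 'gripper_force': 0.0, 'grip_width': 0.08557319511506353}
scene {'fx': 354.5762868917804, 'fy': 354.5762868917804, 'cx': 262.4746896572307, 'cy': 193.0559565318594, 'world_from_camera': array([[-0.7095,  0.5014, -0.4952,  1.0378],
       [ 0.7046,  0.4926, -0.5108,  0.5344],
       [-0.0121, -0.7113, -0.7028,  0.8002],
       [ 0.    ,  0.    ,  0.    ,  1.    ]])}
side {'fx': 428.6135070943819, 'fy': 428.6135070943819, 'cx': 260.3735312926058, 'cy': 191.7453109079584, 'world_from_camera': array([[-0.9674, -0.1955,  0.1608,  0.2669],
       [-0.253 ,  0.724 , -0.6417,  0.9721],
       [ 0.009 , -0.6615, -0.7499,  1.201 ],
[... 908 characters left out ...]
46.2  15.2  19.7]
scene bottle 0.7 [263.8 281.4  26.7  60.4]
scene beaker 0.78 [223.4 122.1  21.1  37.2]
scene beaker 0.61 [175.2 145.9  12.6  19.9]
scene mouse 0.9 [375.6 329.6  48.5  50.3]
scene mouse 0.57 [224.4 121.   16.1  29.2]
scene mouse 0.18 [178.1 148.6  20.2  30.2]
side jar0 0.6 [275.1 246.8  10.   16.2]
side jar0 0.58 [261.1 284.3   6.2  17.2]
side jar0 0.53 [251.4 260.1   4.1  20.1]
side jar0 0.17 [177.5 224.2  26.8  44.2]
side dock 0.57 [251.2 151.8  77.7  85.7]
side carriage_grip 0.79 [249.6 164.3  31.9  38.2]
side bottle 0.98 [179.2 221.6  23.5  42.2]
side beaker 0.88 [330.  131.9  21.4  31.2]
side mouse 0.61 [191.1 306.2  30.3  32. ]
side mouse 0.57 [327.1 132.8  17.1  22.6]
```

Run:
```python
import cv2, numpy as np
a=cv2.imread("pics/scene0.png");b=cv2.imread("pics/side0.png")
cv2.imwrite("pics/s1.png",cv2.resize(a[100:370,140:430],None,fx=2.2,fy=2.2,interpolation=cv2.INTER_CUBIC))
cv2.imwrite("pics/s2.png",cv2.resize(b[90:340,140:400],None,fx=2.3,fy=2.3,interpolation=cv2.INTER_CUBIC))
```

```text
(no output)
```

View pics/s1.png

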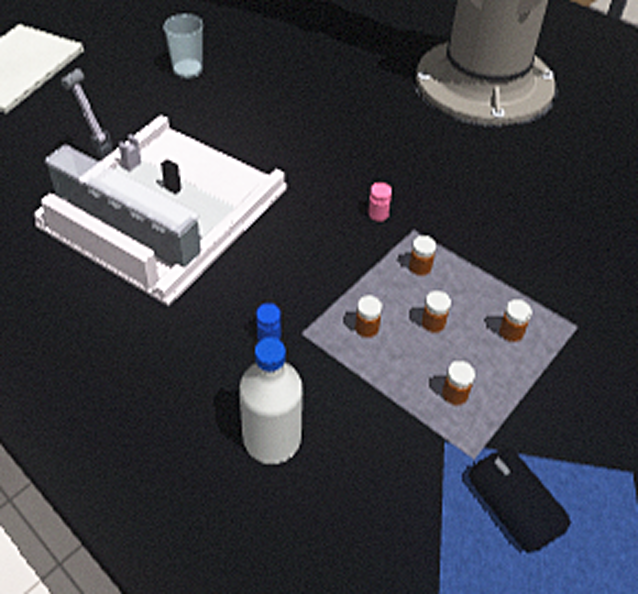

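View pics/s2.png

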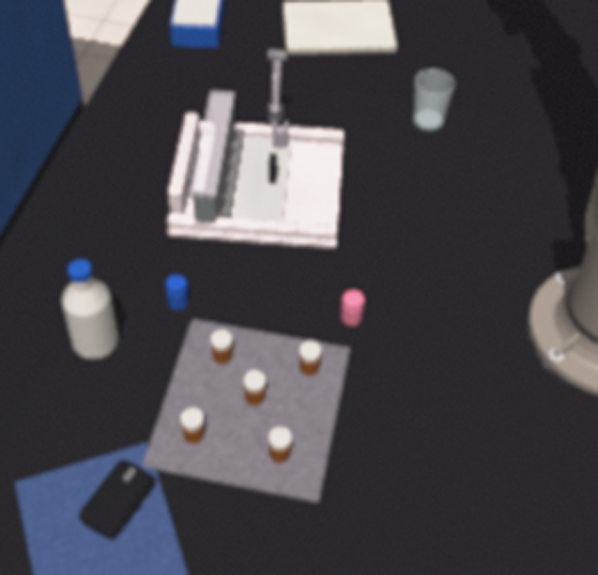

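Both views show five amber jars on the mat (crop px 424,244 / 370,304 / 437,299 / 518,307 / 460,371 in the scene view). The pink and blue look-alikes stand off the mat. The carriage is home, with the latch up and leaning outward.

```bash
cat > h.py <<'E'
from bench import telemetry, grab_frame, calibration, order, silhouettes, r
import cv2, numpy as np
from scipy.spatial.transform import Rotation as R
np.set_printoptions(precision=4,suppress=True)
def camT(name,obs=None):
    c=calibration(name)
    if name!="wrist": return c,np.array(c["world_from_camera"])
    T=np.eye(4);T[:3,:3]=R.from_rotvec(obs["orientation"]).as_matrix();T[:3,3]=obs["tcp_pos"]
    return c,T@np.array(c["mount"])
def ray(c,T,uv):
    d=T[:3,:3]@np.array([(uv[0]-c["cx"])/c["fx"],(uv[1]-c["cy"])/c["fy"],1.]);return T[:3,3],d/np.linalg.norm(d)
def onz(c,T,uv,z):
    p,d=ray(c,T,uv);return p+d*(z-p[2])/d[2]
def tri(rays):
    A=sum(np.eye(3)-np.outer(d,d) for p,d in rays);b=sum((np.eye(3)-np.outer(d,d))@p for p,d in rays);return np.linalg.solve(A,b)
def proj(c,T,P):
    q=(np.c_[np.atleast_2d(P),np.ones(len(np.atleast_2d(P)))]@np.linalg.inv(T).T)[:,:3]
    return np.c_[c["fx"]*q[:,0]/q[:,2]+c["cx"],c["fy"]*q[:,1]/q[:,2]+c["cy"]]
E
cat > a.py <<'E'
from h import *
S=camT("scene");D=camT("side")
s=lambda u,v:(140+u/2.2,100+v/2.2); d=lambda u,v:(140+u/2.3,90+v/2.3)
sj=[onz(*S,s(*p),.048) for p in[(424,244),(370,304),(437,299),(518,307),(460,371)]]
dj=[onz(*D,d(*p),.048) for p in[(221,338),(310,350),(255,380),(192,418),(280,437)]]
print(np.array(sj));print(np.array(dj))
def t(n,a,b): print(n,tri([ray(*S,s(*a)),ray(*D,d(*b))]))
t("tab top",(170,163),(274,157)); t("knob",(73,77),(277,54)); t("jarC",(437,299),(255,380))
t("beaker base",(187,70),(429,120)); t("bottle cap top",(270,347),(80,268))
t("blue top",(268,312),(176,283));t("pink",(380,190),(352,298)); t("bridge end",(185,233),(207,192))
t("dock corner -x+y rail", (285,183),(336,233)); t("rail end -x-y",(165,122),(344,131))
t("dock base +x+y",(168,300),(168,236))
E
python3 a.py
```

```text
[[0.418  0.1828 0.048 ]
 [0.5429 0.1963 0.048 ]
 [0.4798 0.2493 0.048 ]
 [0.4213 0.3259 0.048 ]
 [0.545  0.3294 0.048 ]]
[[0.541  0.1975 0.048 ]
 [0.4136 0.1847 0.048 ]
 [0.4753 0.253  0.048 ]
 [0.5407 0.3326 0.048 ]
 [0.4197 0.33   0.048 ]]
tab top [ 0.5581 -0.1629  0.0638]
knob [ 0.5946 -0.3199  0.1515]
jarC [0.4762 0.2483 0.0423]
beaker base [ 0.3283 -0.4043 -0.0094]
bottle cap top [0.7305 0.2153 0.1669]
blue top [0.6363 0.1149 0.0434]
pink [0.3755 0.0748 0.0438]
bridge end [ 0.6365 -0.0398  0.0759]
dock corner -x+y rail [ 0.4304 -0.0625  0.0128]
rail end -x-y [ 0.467  -0.2972  0.0173]
dock base +x+y [ 0.6933 -0.0097  0.0018]
```

Request:
apply_moves --pt "0 0 0.82 0 0 0 1" --pt "0 0 0.82 0 0 0 1" --pt "0 0 0 0.02 -0.018 -0.004 1" --pt "0 0 0 0.02 -0.018 -0.004 1" --pt "0 0 0 0.02 -0.018 -0.004 1" --pt "0 0 0 0.02 -0.018 -0.004 1" --pt "0 0 0 0.02 -0.018 -0.004 1" --pt "0 0 0 0.02 -0.018 -0.004 1"

```text
clock: 1.47
tcp_pos: [0.3269, -0.5081, 0.2556]
orientation: [3.13, 0.267, 0.0]
contact_force: [0.2, -0.1, -0.3]
grip_width: 0.0857
gripper_force: 0.0
```

Request:
apply_moves --pt "0 0 0 0.02 -0.018 -0.004 1" --pt "0 0 0 0.02 -0.018 -0.004 1" --pt "0 0 0 0.02 -0.018 -0.004 1" --pt "0 0 0 0.02 -0.018 -0.004 1" --pt "0 0 0 0.02 -0.018 -0.004 1" --pt "0 0 0 0.02 -0.018 -0.004 1" --pt "0 0 0 0.02 -0.018 -0.004 1" --pt "0 0 0 0.02 -0.018 -0.004 1"

```text
clock: 2.13
tcp_pos: [0.4602, -0.3391, 0.2877]
orientation: [3.13, 0.267, 0.001]
contact_force: [0.0, -0.1, -0.2]
grip_width: 0.0851
gripper_force: 0.0
```

Request:
apply_moves --pt "0 0 0 0.02 -0.018 -0.004 1" --pt "0 0 0 0.02 -0.018 -0.004 1" --pt "0 0 0 0.02 -0.018 -0.004 1" --pt "0 0 0 0.02 -0.018 -0.004 1" --pt "0 0 0 0.02 -0.018 -0.004 1" --pt "0 0 0 0.02 -0.018 -0.004 1" --pt "0 0 0 0 0 0 1" --pt "0 0 0 0 0 0 1"

```text
clock: 2.8
tcp_pos: [0.5606, -0.2116, 0.3115]
orientation: [-3.129, -0.273, -0.001]
contact_force: [0.2, -0.4, -0.5]
grip_width: 0.0854
gripper_force: 0.0
```

```bash
cat > w.py <<'E'
import sys
from h import *
o=telemetry.get_obs(); a=grab_frame("wrist"); n=sys.argv[1]
np.savez(f"pics/{n}.npz",tcp_pos=o["tcp_pos"],orientation=o["orientation"],img=a)
print(o["clock"],o["tcp_pos"],o["orientation"],"yaw",2*np.arctan2(-o["orientation"][1],-o["orientation"][0]))
cv2.imwrite(f"pics/{n}.png",cv2.resize(a,None,fx=1.5,fy=1.5,interpolation=cv2.INTER_CUBIC))
E
python3 w.py w1
```

```text
2.8 [ 0.5606 -0.2116  0.3115] [-3.1294 -0.2725 -0.0011] yaw 0.17373428765820792
```

View pics/w1.png

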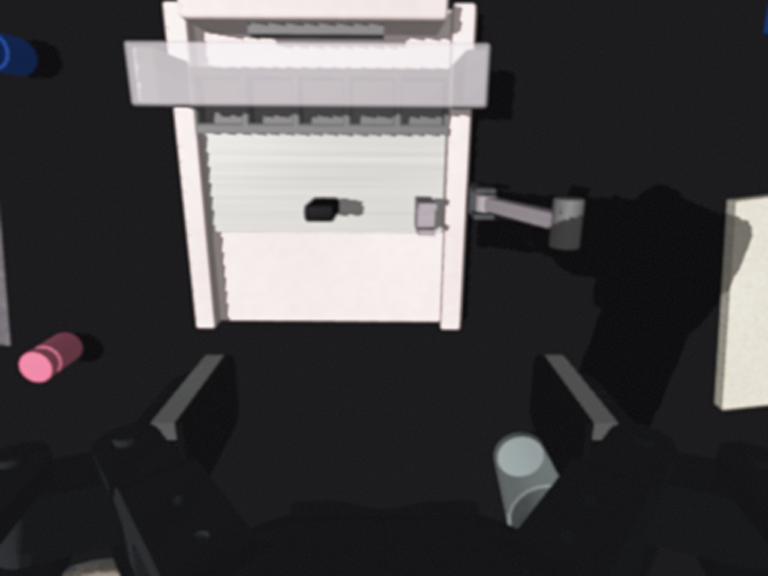

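The wrist view shows the dock squarely: bridge corners near (132,106) and (487,106), rail front ends near y=328, the tab around (320,210), and the knob at (567,222).

```bash
cat > fit.py <<'E'
from h import *
from scipy.optimize import least_squares
f=np.load("pics/w1.npz"); W=camT("wrist",f)
pts=[((196,328),(-.21,.125,.03)),((461,328),(-.21,-.125,.03)),((217,326),(-.21,.104,.03)),((441,326),(-.21,-.104,.03)),
((132,106),(-.02,.125,.102)),((487,106),(-.02,-.125,.102)),((125,42),(.02,.125,.102)),((489,42),(.02,-.125,.102))]
uv=np.array([p[0] for p in pts])/1.5;X=np.array([p[1] for p in pts])
def w(q,X): c,s=np.cos(q[2]),np.sin(q[2]); X=np.atleast_2d(X);return np.c_[q[0]+c*X[:,0]-s*X[:,1],q[1]+s*X[:,0]+c*X[:,1],X[:,2]]
if __name__=="__main__":
    s=least_squares(lambda q:(proj(*W,w(q,X))-uv).ravel(),[.64,-.15,.17]);print(s.x,s.fun.reshape(-1,2))
    q=s.x;np.save("dock.npy",q)
    S=camT("scene");D=camT("side")
    im=f["img"].copy()
    for P in [(-.085,0,.07),(-.085,.012,.07),(-.085,-.012,.07),(-.085,-.085,.067),(-.09,-.132,.059),(-.03,.0,.036),(-.21,.125,0)]:
        p=proj(*W,w(q,P))[0];cv2.circle(im,(int(round(p[0])),int(round(p[1]))),1,(0,0,255),-1);print(P,p*1.5,w(q,P)[0], "scene crop",(proj(*S,w(q,P))[0]-[140,100])*2.2,"side crop",(proj(*D,w(q,P))[0]-[140,90])*2.3)
    for t in("carriage_grip","latch_knob"):
        for d in silhouettes(t,"wrist"): print(t,round(d["p"],2),np.round(np.array(d["extent"])*1.5))
    cv2.imwrite("pics/w1z.png",cv2.resize(im[90:230,120:400],None,fx=2.8,fy=2.8,interpolation=cv2.INTER_CUBIC))
E
python3 fit.py
```

```text
[ 0.6585 -0.1426  0.1734] [[-1.9154  0.4806]
 [ 2.7163  0.5469]
 [-0.6935  1.8195]
 [ 0.8134  1.8747]
 [-5.3421  0.1358]
 [ 5.0048  0.1228]
 [-6.5132 -0.3045]
 [ 6.1663 -0.349 ]]
(-0.085, 0, 0.07) [318.6647 197.324 ] [ 0.5747 -0.1573  0.07  ] scene crop [162.6746 166.6667] side crop [263.2878 155.1868]
(-0.085, 0.012, 0.07) [303.1356 197.3222] [ 0.5727 -0.1455  0.07  ] scene crop [169.1907 169.9135] side crop [262.6187 160.273 ]
(-0.085, -0.012, 0.07) [334.1947 197.3259] [ 0.5768 -0.1691  0.07  ] scene crop [156.2177 163.4496] side crop [263.9505 150.15  ]
(-0.085, -0.085, 0.067) [428.3545 196.8724] [ 0.5894 -0.241   0.067 ] scene crop [118.4778 146.0733] side crop [267.8432 121.8491]
(-0.09, -0.132, 0.059) [486.3482 201.9889] [ 0.5926 -0.2882  0.059 ] scene crop [ 98.3665 136.7868] side crop [273.0734 107.3328]
(-0.03, 0.0, 0.036) [321.5846 123.8711] [ 0.6289 -0.1478  0.036 ] scene crop [139.4423 206.5611] side crop [230.5981 167.7405]
(-0.21, 0.125, 0) [204.5205 317.1842] [ 0.43   -0.0558  0.    ] scene crop [286.2461 187.1867] side crop [333.6063 245.4425]
carriage_grip 0.79 [323. 169. 256. 125.]
latch_knob 0.6 [534. 222. 104.  59.]
latch_knob 0.49 [321. 168. 256. 128.]
```

View pics/w1z.png

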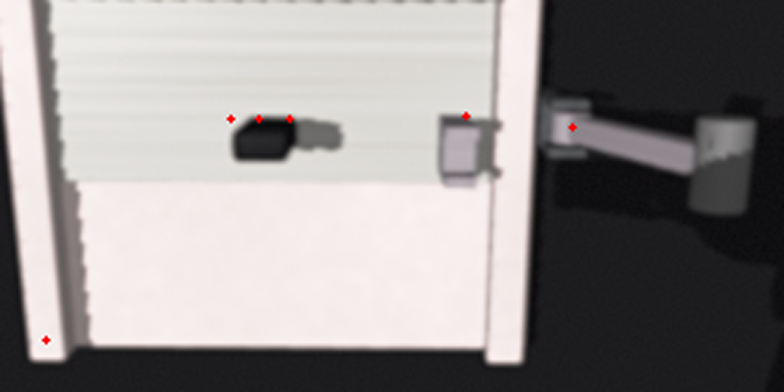

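```bash
cat > fit2.py <<'E'
from fit import *
S=camT("scene");D=camT("side")
def res(q,full=False):
    Y=X.copy();Y[4:,1]=np.sign(Y[4:,1])*q[3]
    a=proj(*W,w(q,Y))-uv
    # tab top middle from crops s1,s2
    T=w(q,(-.085,0,.07)); 
    b=proj(*S,T)[0]-(140+170/2.2,100+164/2.2); c=proj(*D,T)[0]-(140+274/2.3,90+158/2.3)
    # tab top in wrist zoom: near-edge middle approx (249,147) ; base rail corner at (30,360)
    d=proj(*W,w(q,(-.092,0,.07)))[0]-(120+249/2.8,90+159/2.8)
    return np.r_[a.ravel(),b,c,d]
s=least_squares(res,[.64,-.15,.17,.125],loss="soft_l1");q=s.x;print(q,res(q).reshape(-1,2))
np.save("dock.npy",q[:3])
for P in [(-.085,0,.07),(-.085,-.085,.067),(-.09,-.132,.059),(-.09,-.132-.098*np.cos(np.pi-1.9),.059+.098*np.sin(1.9))]: print(P,(proj(*W,w(q,P))[0]-[120,90])*2.8,w(q,P)[0])
E
python3 fit2.py
```

```text
[ 0.6584 -0.1425  0.1726  0.1193] [[-2.1493  0.4478]
 [ 2.4807  0.6484]
 [-0.9258  1.798 ]
 [ 0.5796  1.9649]
 [ 0.1556  0.0904]
 [-0.845   0.2753]
 [-0.7981 -0.3536]
 [ 0.1512 -0.1853]
 [-3.2645  1.2295]
 [-4.6487 -1.182 ]
 [ 3.5385 -9.1513]]
(-0.085, 0, 0.07) [258.3169 116.4625] [ 0.5747 -0.1571  0.07  ]
(-0.085, -0.085, 0.067) [463.0633 115.7811] [ 0.5893 -0.2408  0.067 ]
(-0.09, -0.132, 0.059) [571.3072 125.4121] [ 0.5924 -0.288   0.059 ]
(-0.09, np.float64(-0.16368237755262335), np.float64(0.15173740859336662)) [722.9554 162.0168] [ 0.5978 -0.3192  0.1517]
```

```bash
cat >> fit2.py <<'E'
def res2(o):
    T=w(q,(-.085-o[0],0,.07))
    return np.r_[proj(*S,T)[0]-(140+170/2.2,100+164/2.2),proj(*D,T)[0]-(140+274/2.3,90+158/2.3),proj(*W,w(q,(-.092-o[0],0,.07)))[0]-(120+249/2.8,90+159/2.8),proj(*W,w(q,(-.092-o[0],-.085,.067)))[0]-(120+459/2.8,90+175/2.8)]
o=least_squares(res2,[0.]).x;print(o,res2(o),w(q,(-.085-o[0],0,.07)))
E
python3 fit2.py|tail -3
```

```text
(-0.09, -0.132, 0.059) [571.3072 125.4121] [ 0.5924 -0.288   0.059 ]
(-0.09, np.float64(-0.16368237755262335), np.float64(0.15173740859336662)) [722.9554 162.0168] [ 0.5978 -0.3192  0.1517]
[0.0143] [-0.2454 -1.3016 -0.8806 -0.9383  3.9637  3.0175  0.9969 -3.0682] [[ 0.5606 -0.1596  0.07  ]]
```

Request:
apply_moves --pt "0 0 0 0.002 -0.013 0.02 1" --pt "0 0 0 0.002 -0.013 0.02 1" --pt "0 0 0 0.002 -0.013 0.02 1" --pt "0 0 0 0.003 -0.012 0.02 1" --pt "0 0 0 0 0 0.03 1" --pt "0 0 0 0 0 0.03 1" --pt "0 0 0 0 0 0 1" --pt "0 0 0 0 0 0 1"

```text
clock: 3.62
tcp_pos: [0.5583, -0.1628, 0.1704]
orientation: [-3.13, -0.264, 0.006]
contact_force: [0.8, -1.4, 1.4]
grip_width: 0.0854
gripper_force: 0.0
```

```bash
python3 w.py w2
```

```text
3.6167 [ 0.5583 -0.1628  0.1704] [-3.1299 -0.2638  0.0056] yaw 0.16819395939203302
```

View pics/w2.png

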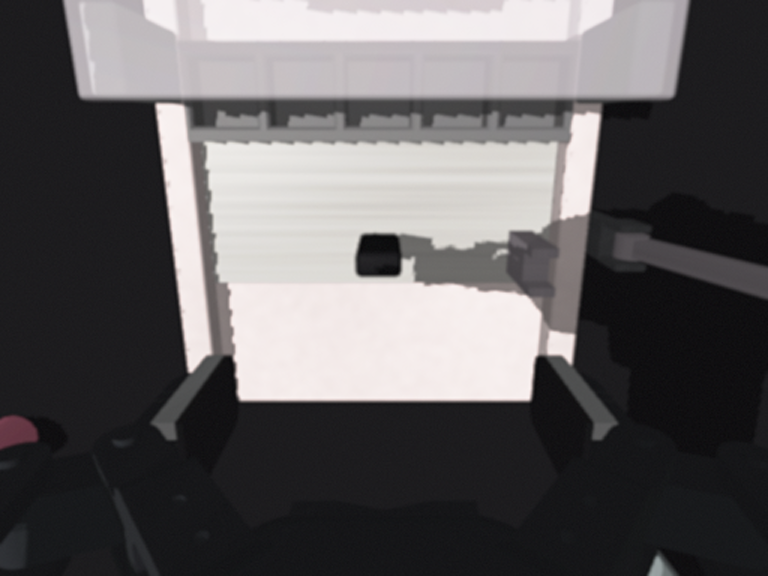

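Run:
```python
from h import *
f=np.load("pics/w2.npz");W=camT("wrist",f);q=np.load("dock.npy")
def dk(p): c,s=np.cos(q[2]),np.sin(q[2]);d=p-np.r_[q[:2],0];return np.array([c*d[0]+s*d[1],-s*d[0]+c*d[1]])
for n,uv,z in[("tab near",(379,274),.07),("tabL",(357,274),.07),("tabR",(401,274),.07),("railL in",(237,400),.01),("railR in",(533,400),.01),("block nearL",(190,138),.036),("block nearR",(569,138),.036),("bridge",(80,98),.102),("bridgeR",(670,98),.102),("fork nearL",(513,294),.018)]:
    p=onz(*W,np.array(uv)/1.5,z);print(n,p,dk(p))
```

```text
tab near [ 0.5586 -0.1596  0.07  ] [-0.1013  0.0003]
tabL [ 0.5567 -0.1485  0.07  ] [-0.1012  0.0115]
tabR [ 0.5605 -0.1706  0.07  ] [-0.1013 -0.0109]
railL in [ 0.4365 -0.0804  0.01  ] [-0.2079  0.0993]
railR in [ 0.4707 -0.2808  0.01  ] [-0.2087 -0.104 ]
block nearL [ 0.6071 -0.0477  0.036 ] [-0.0342  0.1022]
block nearR [ 0.6413 -0.2492  0.036 ] [-0.0352 -0.1022]
bridge [ 0.6201 -0.0277  0.102 ] [-0.018   0.1197]
bridgeR [ 0.6597 -0.2616  0.102 ] [-0.0192 -0.1175]
fork nearL [ 0.5451 -0.2464  0.018 ] [-0.1294 -0.0829]
```

Request:
apply_moves --pt "0 0 0 0.004 -0.002 0.02 1" --pt "0 0 0 0.004 -0.001 0.025 1" --pt "0 0 0 0 0 0.025 1" --pt "0 0 0 0 0 0.025 1" --pt "0 0 0 0 0 0.025 1" --pt "0 0 0 0 0 0.015 1" --pt "0 0 0 0 0 0 1" --pt "0 0 0 0 0 0 1"

```text
clock: 4.33
tcp_pos: [0.5683, -0.1581, 0.0378]
orientation: [3.13, 0.265, 0.003]
contact_force: [0.6, -0.2, 0.1]
grip_width: 0.0854
gripper_force: 0.0
```

Request:
apply_moves --pt "0 0 0 0 0 0 -1" --pt "0 0 0 0 0 0 -1" --pt "0 0 0 0 0 0 -1" --pt "0 0 0 0 0 0 -1" --pt "0 0 0 0 0 0 -1" --pt "0 0 0 0 0 0 -1" --pt "0 0 0 0 0 0 -1" --pt "0 0 0 0 0 0 -1" --grip_force 40

```text
clock: 5.0
tcp_pos: [0.5677, -0.1579, 0.0371]
orientation: [3.129, 0.266, 0.002]
contact_force: [-1.1, -1.4, 6.4]
grip_width: 0.0235
gripper_force: 41.0
```

Request:
apply_moves --pt "0 0 0 -0.008 0 0 -1" --pt "0 0 0 -0.015 0 0 -1" --pt "0 0 0 -0.015 0 0 -1" --pt "0 0 0 -0.015 0 0 -1" --pt "0 0 0 -0.015 0 0 -1" --pt "0 0 0 -0.015 0 0 -1" --pt "0 0 0 -0.008 0 0 -1" --pt "0 0 0 0 0 0 -1"

```text
clock: 5.67
tcp_pos: [0.4814, -0.1727, 0.0373]
orientation: [3.129, 0.267, 0.016]
contact_force: [11.8, -0.1, -7.3]
grip_width: 0.0235
gripper_force: 44.3
```

Request:
apply_moves --pt "0 0 0 -0.002 0 0 -1" --pt "0 0 0 -0.002 0 0 -1" --pt "0 0 0 0 0 0 -1" --pt "0 0 0 0 0 0 -1" --pt "0 0 0 0 0 0 -1" --pt "0 0 0 0 0 0 -1" --pt "0 0 0 0 0 0 -1" --pt "0 0 0 0 0 0 -1"

```text
clock: 6.33
tcp_pos: [0.4814, -0.1726, 0.0373]
orientation: [3.129, 0.27, 0.023]
contact_force: [20.2, -0.0, -15.6]
grip_width: 0.0233
gripper_force: 43.2
```

Request:
apply_moves --pt "0 0 0 0.004 0 0 -1" --pt "0 0 0 0.001 0 0 -1" --pt "0 0 0 0 0 0 1" --pt "0 0 0 0 0 0 1" --pt "0 0 0 0 0 0 1" --pt "0 0 0 0 0 0 1" --pt "0 0 0 0 0 0 1" --pt "0 0 0 0 0 0 1"

```text
clock: 7.0
tcp_pos: [0.4779, -0.1726, 0.0361]
orientation: [-3.13, -0.267, 0.001]
contact_force: [0.5, -0.2, -0.6]
grip_width: 0.0856
gripper_force: 0.0
```

Request:
apply_moves --pt "0 0 0 0 0 -0.02 1" --pt "0 0 0 0 0 -0.03 1" --pt "0 0 0 0 0 -0.03 1" --pt "0 0 0 0 0 -0.03 1" --pt "0 0 0 0 0 -0.03 1" --pt "0 0 0 0 0 -0.03 1" --pt "0 0 0 0 0 -0.03 1" --pt "0 0 0 0 0 -0.03 1"

```text
clock: 7.67
tcp_pos: [0.4779, -0.1725, 0.2678]
orientation: [-3.13, -0.267, 0.0]
contact_force: [0.7, 0.0, 0.5]
grip_width: 0.0853
gripper_force: 0.0
```

Request:
apply_moves --pt "0 0 0 0 0 0 1" --pt "0 0 0 0 0 0 1" --pt "0 0 0 0 0 0 1" --pt "0 0 0 0 0 0 1" --pt "0 0 0 0 0 0 1" --pt "0 0 0 0 0 0 1" --pt "0 0 0 0 0 0 1" --pt "0 0 0 0 0 0 1"

```text
clock: 8.33
tcp_pos: [0.4783, -0.1726, 0.2658]
orientation: [-3.13, -0.267, 0.001]
contact_force: [-0.2, -0.1, 0.5]
grip_width: 0.0851
gripper_force: 0.0
```

```bash
python3 w.py w3
```

```text
8.3333 [ 0.4783 -0.1726  0.2658] [-3.1299 -0.2667  0.0012] yaw 0.17003748306209424
```

View pics/w3.png

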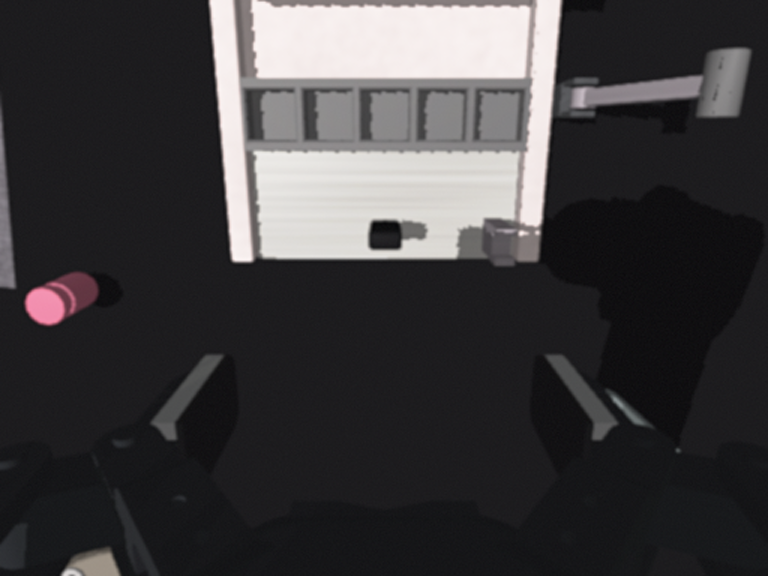

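Run:
```python
from h import *
f=np.load("pics/w3.npz");W=camT("wrist",f);q=np.load("dock.npy")
def dk(p): c,s=np.cos(q[2]),np.sin(q[2]);d=p-np.r_[q[:2],0];return np.array([c*d[0]+s*d[1],-s*d[0]+c*d[1]])
P=[]
for n,uv,z in[("nl",(247,151),.036),("nr",(529,151),.036),("fl",(242,79),.036),("fr",(530,79),.036),("tab near",(386,249),.07),("railL",(244,262),.03),("railR",(532,262),.03),("div12",(304,84),.036),("div23",(360,84),.036),("div34",(415,84),.036),("div45",(471,84),.036)]:
    p=onz(*W,np.array(uv)/1.5,z);P.append(p);print(n,p,dk(p))
c=np.mean(P[:4],0);print("centre",c,dk(c)); v=(P[0]-P[1]+P[2]-P[3]);print("yaw",np.arctan2(-v[0],v[1]))
```

```text
nl [ 0.5185 -0.0636  0.036 ] [-0.1243  0.1018]
nr [ 0.5533 -0.2666  0.036 ] [-0.1249 -0.1042]
fl [ 0.5669 -0.0554  0.036 ] [-0.0751  0.1015]
fr [ 0.6011 -0.2551  0.036 ] [-0.0757 -0.1011]
tab near [ 0.471  -0.1747  0.07  ] [-0.1901  0.0005]
railL [ 0.4327 -0.0677  0.03  ] [-0.2095  0.1125]
railR [ 0.4712 -0.2917  0.03  ] [-0.2101 -0.1148]
div12 [ 0.571  -0.0989  0.036 ] [-0.0786  0.058 ]
div23 [ 0.5777 -0.1378  0.036 ] [-0.0787  0.0185]
div34 [ 0.5842 -0.176   0.036 ] [-0.0788 -0.0203]
div45 [ 0.5909 -0.2149  0.036 ] [-0.0789 -0.0597]
centre [ 0.56   -0.1602  0.036 ] [-0.1    -0.0005]
yaw 0.1697079727221184
```

The view shows the carriage right out, with the five empty wells across row ~115, columns 246–529. Block centre comes out at (0.560, -0.160), with yaw about 0.171. Next I look over the mat.

Request:
apply_moves --pt "0 0 -0.94 0 0 0 1" --pt "0 0 -0.94 0 0 0 1" --pt "0 0 -0.94 0 0 0 1" --pt "0 0 -0.94 0 0 0 1" --pt "0 0 -0.94 0 0 0 1" --pt "0 0 -0.94 0 0 0 1" --pt "0 0 -0.94 0 0 0 1" --pt "0 0 -0.94 0 0 0 1"

```text
clock: 9.05
tcp_pos: [0.4785, -0.1726, 0.2662]
orientation: [-2.785, -1.454, 0.0]
contact_force: [-0.2, -0.3, 0.5]
grip_width: 0.0852
gripper_force: 0.0
```

Request:
apply_moves --pt "0 0 -0.94 0 0 0 1" --pt "0 0 -0.94 0 0 0 1" --pt "0 0 -0.94 0 0 0 1" --pt "0 0 -0.94 0 0 0 1" --pt "0 0 -0.94 0 0 0 1" --pt "0 0 -0.94 0 0 0 1" --pt "0 0 -0.94 0 0 0 1" --pt "0 0 -0.94 0 0 0 1"

```text
clock: 9.72
tcp_pos: [0.4785, -0.1726, 0.2662]
orientation: [-2.014, -2.411, 0.0]
contact_force: [-0.1, -0.6, 0.5]
grip_width: 0.0853
gripper_force: 0.0
```

Request:
apply_moves --pt "0 0 0 0.028 0.005 0 1" --pt "0 0 0 0.028 0.005 0 1" --pt "0 0 0 0.028 0.005 0 1" --pt "0 0 0 0.028 0.005 0 1" --pt "0 0 0 0.028 0.005 0 1" --pt "0 0 0 0.028 0.005 0 1" --pt "0 0 0 0.028 0.005 0 1" --pt "0 0 0 0.028 0.005 0 1"

```text
clock: 10.38
tcp_pos: [0.4789, 0.0562, 0.2664]
orientation: [2.02, 2.406, 0.0]
contact_force: [1.1, -1.1, 0.0]
grip_width: 0.0852
gripper_force: 0.0
```

Request:
apply_moves --pt "0 0 0 0.028 0.005 0 1" --pt "0 0 0 0.028 0.005 0 1" --pt "0 0 0 0.028 0.005 0 1" --pt "0 0 0 0.028 0.005 0 1" --pt "0 0 0 0.028 0.005 0 1" --pt "0 0 0 0.028 0.005 0 1" --pt "0 0 0 0.028 0.005 0 1" --pt "0 0 0 0 0 0 1"

```text
clock: 11.05
tcp_pos: [0.4781, 0.2605, 0.2667]
orientation: [-2.009, -2.411, -0.005]
contact_force: [-0.3, 0.3, 0.2]
grip_width: 0.0855
gripper_force: 0.0
```

```bash
python3 w.py w4
python3 - <<'E'
from h import *
for d in silhouettes("jar0","wrist"):print(round(d["p"],2),np.round(np.array(d["extent"])*1.5))
E
```

```text
11.05 [0.4781 0.2605 0.2667] [-2.0093 -2.4113 -0.0052] yaw 1.7521984675410087
0.97 [293. 312.  45.  51.]
0.95 [525. 423.  34.  51.]
0.87 [243. 413.  27.  60.]
0.78 [449. 323.  42.  55.]
0.64 [489. 159.  53.  38.]
0.6 [382. 243.  36.  47.]
0.55 [328. 126.  39.  44.]
```

View pics/w4.png

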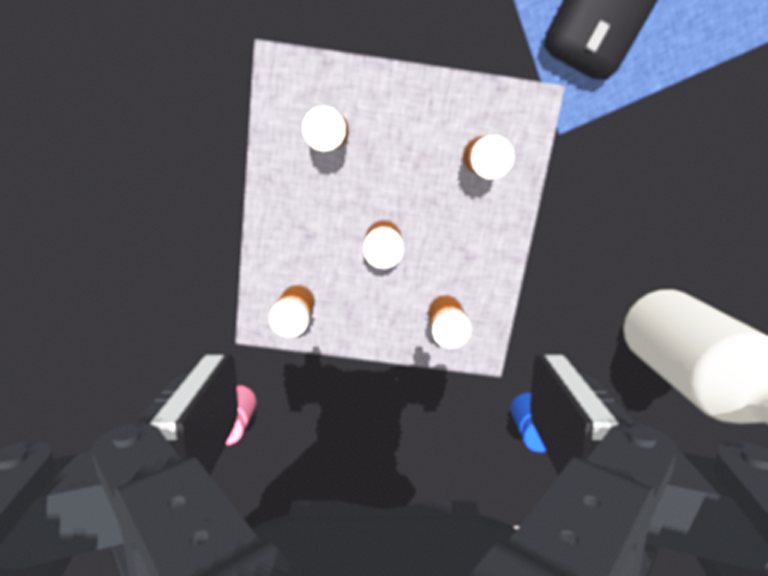

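The view shows five white caps on the mat, at (324,128), (492,157), (383,247), (289,317) and (451,328). The blue and pink jars are off the mat below.

```bash
cat > jars.py <<'E'
import sys
from h import *
def caps(img,W,z=.049,t=245):
    m=(img.min(2)>=t).astype(np.uint8); n,l,st,ce=cv2.connectedComponentsWithStats(m); out=[]
    for i in range(1,n):
        if st[i,4]<250: continue
        ct=max(cv2.findContours((l==i).astype(np.uint8),cv2.RETR_EXTERNAL,cv2.CHAIN_APPROX_NONE)[0],key=len)
        (u,v),rad=cv2.minEnclosingCircle(ct)
        if st[i,4]/(np.pi*rad*rad)<.75: continue
        p=onz(*W,ce[i],z)
        if 0.3<p[0]<.66 and .12<p[1]<.45: out.append((p,ce[i],rad))
    return out
def step(o,p,yaw=None):   # tool-frame shift to world xy
    T=R.from_rotvec(o["orientation"]).as_matrix();return T.T@(np.asarray(p)-o["tcp_pos"])
if __name__=="__main__":
    if len(sys.argv)>1: o=np.load(sys.argv[1]);img=o["img"]
    else: o=telemetry.get_obs();img=grab_frame("wrist")
    W=camT("wrist",o);T=R.from_rotvec(o["orientation"]).as_matrix()
    print("tcp",o["tcp_pos"],"yaw",np.arctan2(T[1,0],T[0,0]),"tilt",T[:2,2])
    for p,c,rad in caps(img,W): print(p,c*1.5,round(rad,1),"toolshift",step(o,[p[0],p[1],.034]))
E
python3 jars.py pics/w4.npz; python3 jars.py
```

```text
tcp [0.4781 0.2605 0.2667] yaw 1.7521999997891373 tilt [-0.0001  0.0044]
[0.4229 0.3276 0.049 ] [322.5871 127.3955] 15.2 toolshift [ 0.0749 -0.0424  0.233 ]
[0.5443 0.3299 0.049 ] [492.5733 156.1903] 14.9 toolshift [0.0553 0.0775 0.233 ]
[0.4796 0.2508 0.049 ] [382.7926 247.4499] 13.6 toolshift [-0.0108 -0.0004  0.2327]
[0.4169 0.1826 0.049 ] [287.3616 317.937 ] 13.1 toolshift [-0.0666 -0.0744  0.2324]
[0.5441 0.1966 0.049 ] [451.5788 328.9261] 12.9 toolshift [-0.0758  0.0532  0.2324]
tcp [0.4791 0.2551 0.2661] yaw 1.7476260309295606 tilt [-0.0006  0.0002]
[0.4231 0.3279 0.049 ] [322.3502 117.7382] 15.4 toolshift [ 0.0814 -0.0422  0.2321]
[0.5444 0.3301 0.049 ] [493.5    146.2687] 15.0 toolshift [0.0622 0.0776 0.2321]
[0.4797 0.251  0.049 ] [383.3245 239.0471] 13.8 toolshift [-0.0042  0.      0.2321]
[0.417 0.183 0.049] [287.7158 310.3368] 13.2 toolshift [-0.0602 -0.0737  0.2321]
[0.5441 0.1967 0.049 ] [452.6708 321.063 ] 13.1 toolshift [-0.069   0.0538  0.232 ]
```

Request:
apply_moves --pt "0 0 0 -0.004 0 0.02 1" --pt "0 0 0 0 0 0.035 1" --pt "0 0 0 0 0 0.035 1" --pt "0 0 0 0 0 0.035 1" --pt "0 0 0 0 0 0.035 1" --pt "0 0 0 0 0 0.035 1" --pt "0 0 0 0 0 0.025 1" --pt "0 0 0 0 0 0 1"

```text
clock: 11.87
tcp_pos: [0.4776, 0.2459, 0.0416]
orientation: [-2.021, -2.402, 0.014]
contact_force: [-0.7, -1.0, 0.2]
grip_width: 0.0856
gripper_force: 0.0
```

Request:
apply_moves --pt "0 0 0 0 0 0.015 1" --pt "0 0 0 0 0 0.008 1" --pt "0 0 0 0 0 0 1" --pt "0 0 0 0 0 0 -1" --pt "0 0 0 0 0 0 -1" --pt "0 0 0 0 0 0 -1" --pt "0 0 0 0 0 0 -1" --pt "0 0 0 0 0 0 -1" --grip_force 30

```text
clock: 12.53
tcp_pos: [0.4806, 0.2503, 0.024]
orientation: [2.019, 2.406, 0.002]
contact_force: [-0.7, -0.7, 6.4]
grip_width: 0.0289
gripper_force: 29.3
```

Request:
apply_moves --pt "0 0 0 0 0 0 -1" --pt "0 0 0 0 0 -0.02 -1" --pt "0 0 0 0 0 -0.03 -1" --pt "0 0 0 0 0 -0.03 -1" --pt "0 0 0 0 0 -0.03 -1" --pt "0 0 0 0 0 -0.02 -1" --pt "0 0 0 0 0 0 -1" --pt "0 0 0 0 0 0 -1"

```text
clock: 13.2
tcp_pos: [0.4807, 0.2503, 0.1541]
orientation: [2.019, 2.405, 0.003]
contact_force: [0.5, -0.9, -1.7]
grip_width: 0.0288
gripper_force: 30.0
```

Request:
apply_moves --pt "0 0 0 -0.02 0 0 -1" --pt "0 0 0 -0.03 0 0 -1" --pt "0 0 0 -0.03 0 0 -1" --pt "0 0 0 -0.03 0.001 0 -1" --pt "0 0 0 -0.03 0.001 0 -1" --pt "0 0 0 -0.03 0.001 0 -1" --pt "0 0 0 -0.03 0.001 0 -1" --pt "0 0 0 -0.03 0.001 0 -1"

```text
clock: 13.87
tcp_pos: [0.5239, 0.0227, 0.1515]
orientation: [-2.018, -2.405, 0.003]
contact_force: [1.0, 0.6, -0.5]
grip_width: 0.029
gripper_force: 30.0
```

Request:
apply_moves --pt "0 0 0 -0.03 0.001 0 -1" --pt "0 0 0 -0.03 0.001 0 -1" --pt "0 0 0 -0.03 0 0 -1" --pt "0 0 0 -0.03 0 0 -1" --pt "0 0 0 -0.03 0 0 -1" --pt "0 0 0 -0.02 0 0 -1" --pt "0 0 0 -0.018 0 0 -1" --pt "0 0 0 0 0 0 -1"

```text
clock: 14.53
tcp_pos: [0.5583, -0.1654, 0.1509]
orientation: [-2.026, -2.399, 0.005]
contact_force: [0.4, -1.5, -0.6]
grip_width: 0.0289
gripper_force: 30.0
```

Request:
apply_moves --pt "0 0 0 0 0 0 -1" --pt "0 0 0 0 0 0 -1" --pt "0 0 0 0 0 0 -1" --pt "0 0 0 0 0 0 -1" --pt "0 0 0 0 0 0 -1" --pt "0 0 0 0 0 0 -1" --pt "0 0 0 0 0 0 -1" --pt "0 0 0 0 0 0 -1"

```text
clock: 15.2
tcp_pos: [0.5596, -0.1602, 0.1534]
orientation: [2.019, 2.406, 0.0]
contact_force: [1.2, 0.2, -1.4]
grip_width: 0.0291
gripper_force: 30.0
```

```bash
python3 w.py w5
```

```text
15.2 [ 0.5596 -0.1602  0.1534] [2.0194 2.4064 0.0001] yaw -4.537956078376624
```

View pics/w5.png

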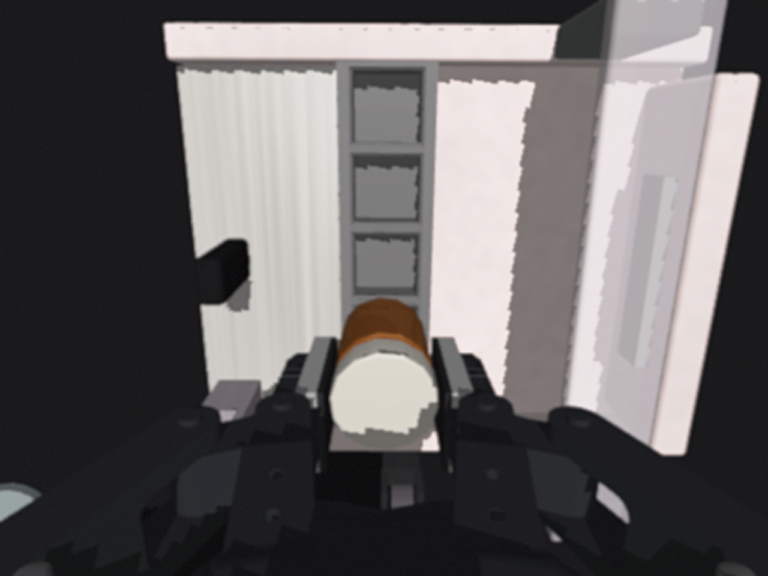

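Run:
```python
from h import *
f=np.load("pics/w5.npz");W=camT("wrist",f)
g=cv2.cvtColor(f["img"],cv2.COLOR_BGR2GRAY).astype(int)
print(g[38:205:1,256])  # column through wells
for rr in(60,100,150,180): print(rr,g[rr,220:300])
for n,uv in[("end",(388,66)),("d43",(388,149)),("d32",(387,227)),("d21",(386,301)),("L70",(338,70)),("R70",(438,70)),("L290",(342,290)),("R290",(432,290))]:
    print(n,onz(*W,np.array(uv)/1.5,.036))
```

```text
[213 176 143 133 136 130 109  86  70  55  51  56  65  68  68  66  66  67
  66  66  84 115 132 134 134 133 133 134 133 134 133 134 133 133 133 132
 132 132 131 131 131 132 131 132 132 131 131 131 131 130 130 130 129 129
 129 126 118 119 123 126 127 129 129 121  99  79  69  64  64  64  63  62
  64  80 108 124 128 127 127 126 126 126 126 126 126 125 125 126 125 125
 126 125 125 126 125 125 125 125 125 124 124 124 124 124 125 125 117  95
  79  85 105 119 123 124 124 121 109  88  72  63  61  61  80 110 123 124
 124 123 123 122 123 123 122 124 124 123 123 123 122 122 123 123 122 122
 123 122 123 122 122 122 123 123 117 100  84  78  77  78  90 106  98  76
  63  61  61  61  59]
60 [224 225 226 219 183 147 135 134 135 134 134 131 121 108  91  87 113 130
 134 133 131 124 119 118 121 130 133 135 135 134 135 135 133 133 134 134
 132 125 120 119 120 120 122 129 134 136 134 135 133 134 135 131 125 121
 120 121 118 107  85  65  66  85 103 120 131 135 135 136 135 133 141 175
 219 233 233 232 232 232 231 232]
100 [219 220 221 222 210 173 140 132 133 134 134 133 132 129 126 126 126 127
 125 126 126 12
[... 439 characters left out ...]
4 123 123 124 123 123
 124 123 123 123 122 120 120 124 130 131 131 129 129 136 168 213 229 230
 229 229 230 230 231 232 231 232]
180 [205 205 207 207 205 198 175 147 131 128 128 128 129 124 112  98  83  96
 114 122 123 123 124 122 122 122 123 122 122 122 123 123 122 122 123 123
 122 122 123 122 122 122 123 123 122 122 122 122 124 122 123 123 122 122
 116  96  70  64  84 102 117 127 130 129 130 128 135 170 216 231 233 232
 233 232 232 232 232 232 231 232]
end [ 0.5442 -0.0591  0.036 ]
d43 [ 0.5511 -0.0978  0.036 ]
d32 [ 0.5576 -0.1374  0.036 ]
d21 [ 0.5644 -0.1784  0.036 ]
L70 [ 0.5205 -0.0652  0.036 ]
R70 [ 0.5686 -0.0567  0.036 ]
L290 [ 0.5394 -0.1763  0.036 ]
R290 [ 0.5882 -0.1677  0.036 ]
```

The dividers in this view put the block centre near (0.561, -0.158). Combining both yaws gives about (0.560, -0.158), so I lower there and watch the force.

Request:
apply_moves --pt "0 0 0 0.002 0.001 0.02 -1" --pt "0 0 0 0 0 0.03 -1" --pt "0 0 0 0 0 0.03 -1" --pt "0 0 0 0 0 0.01 -1" --pt "0 0 0 0 0 0 -1" --pt "0 0 0 0 0 0 -1" --pt "0 0 0 0 0 0 -1" --pt "0 0 0 0 0 0 -1"

```text
clock: 15.92
tcp_pos: [0.5615, -0.1584, 0.065]
orientation: [2.018, 2.404, 0.002]
contact_force: [-0.5, 0.2, -1.2]
grip_width: 0.029
gripper_force: 30.1
```

Request:
apply_moves --pt "0 0 0 0 0 0.004 -1" --pt "0 0 0 0 0 0.004 -1" --pt "0 0 0 0 0 0.004 -1" --pt "0 0 0 0 0 0.004 -1" --pt "0 0 0 0 0 0 -1" --pt "0 0 0 0 0 0 -1" --pt "0 0 0 0 0 0 -1" --pt "0 0 0 0 0 0 -1"

```text
clock: 16.58
tcp_pos: [0.5604, -0.1582, 0.0474]
orientation: [2.02, 2.406, 0.0]
contact_force: [0.4, -0.5, -0.1]
grip_width: 0.0286
gripper_force: 30.1
```

Request:
apply_moves --pt "0 0 0 0 0 0.003 -1" --pt "0 0 0 0 0 0.003 -1" --pt "0 0 0 0 0 0 -1" --pt "0 0 0 0 0 0 -1" --pt "0 0 0 0 0 0 -1" --pt "0 0 0 0 0 0 -1" --pt "0 0 0 0 0 0 -1" --pt "0 0 0 0 0 0 -1"

```text
clock: 17.25
tcp_pos: [0.5612, -0.1582, 0.0418]
orientation: [2.019, 2.405, 0.002]
contact_force: [1.6, -0.3, 5.0]
grip_width: 0.0289
gripper_force: 30.6
```

Request:
apply_moves --pt "0 0 0 0 0 0 1" --pt "0 0 0 0 0 0 1" --pt "0 0 0 0 0 0 1" --pt "0 0 0 0 0 0 1" --pt "0 0 0 0 0 0 1" --pt "0 0 0 0 0 -0.02 1" --pt "0 0 0 0 0 -0.03 1" --pt "0 0 0 0 0 -0.03 1"

```text
clock: 17.92
tcp_pos: [0.5591, -0.1579, 0.1212]
orientation: [-2.018, -2.404, 0.002]
contact_force: [1.6, -0.1, 0.1]
grip_width: 0.0851
gripper_force: 0.0
```

Request:
apply_moves --pt "0 0 0 0 0 -0.03 1" --pt "0 0 0 0 0 -0.03 1" --pt "0 0 0 0 0 -0.03 1" --pt "0 0 0 0.02 0 -0.02 1" --pt "0 0 0 0.03 0 0 1" --pt "0 0 0 0.02 0 0 1" --pt "0 0 0 0 0 0 1" --pt "0 0 0 0 0 0 1"

```text
clock: 18.58
tcp_pos: [0.5478, -0.0881, 0.2314]
orientation: [2.016, 2.409, -0.0]
contact_force: [-0.1, 0.1, -1.4]
grip_width: 0.0853
gripper_force: 0.0
```

Request:
apply_moves --pt "0 0 0 0 0 0 1" --pt "0 0 0 0 0 0 1" --pt "0 0 0 0 0 0 1" --pt "0 0 0 0 0 0 1" --pt "0 0 0 0 0 0 1" --pt "0 0 0 0 0 0 1" --pt "0 0 0 0 0 0 1" --pt "0 0 0 0 0 0 1"

```text
clock: 19.25
tcp_pos: [0.5481, -0.0893, 0.2313]
orientation: [2.02, 2.406, 0.0]
contact_force: [0.4, -0.4, 0.1]
grip_width: 0.0854
gripper_force: 0.0
```

```bash
python3 w.py w6
```

```text
19.25 [ 0.5481 -0.0893  0.2313] [2.0199 2.4061 0.    ] yaw -4.538296863539687
```

View pics/w6.png

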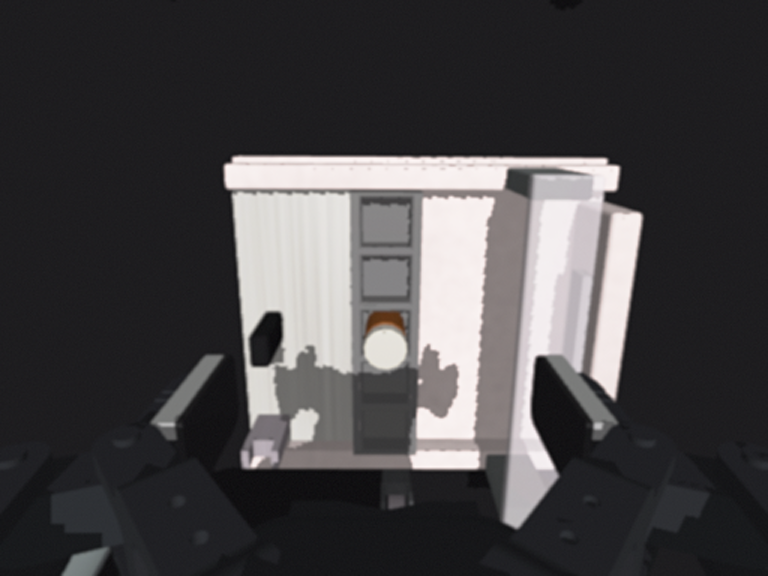

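The jar stands in well 2, with its cap at (385,346). I'll check its height and position, then use the same offsets for the rest.

Run:
```python
from h import *
f=np.load("pics/w6.npz");W=camT("wrist",f)
g=f["img"].min(2); 
m=((g>190)).astype(np.uint8);n,l,st,ce=cv2.connectedComponentsWithStats(m)
for i in range(1,n):
    if 300<st[i,4]<1500 and abs(ce[i][0]-257)<12: print(st[i],ce[i],onz(*W,ce[i],.066))
for n,uv in[("endL",(351,192)),("endR",(421,192)),("w4 centre",(386,222)),("w3",(386,277)),("d43",(386,250)),("d32",(386,303))]: print(n,onz(*W,np.array(uv)/1.5,.036))
```

```text
[243 220  28  26 563] [256.5968 232.3801] [ 0.5611 -0.157   0.066 ]
endL [ 0.5209 -0.0609  0.036 ]
endR [ 0.5676 -0.0527  0.036 ]
w4 centre [ 0.5478 -0.077   0.036 ]
w3 [ 0.5547 -0.1158  0.036 ]
d43 [ 0.5513 -0.0965  0.036 ]
d32 [ 0.5581 -0.135   0.036 ]
```

Request:
apply_moves --pt "0 0 0 0.02 -0.001 -0.004 1" --pt "0 0 0 0.03 -0.001 -0.004 1" --pt "0 0 0 0.03 -0.001 -0.004 1" --pt "0 0 0 0.03 -0.001 -0.004 1" --pt "0 0 0 0.03 -0.001 -0.004 1" --pt "0 0 0 0.03 -0.001 -0.004 1" --pt "0 0 0 0.03 -0.001 -0.004 1" --pt "0 0 0 0.03 -0.001 -0.004 1"

```text
clock: 19.97
tcp_pos: [0.4999, 0.1372, 0.2637]
orientation: [2.02, 2.406, 0.0]
contact_force: [1.4, 0.1, -0.1]
grip_width: 0.0853
gripper_force: 0.0
```

Request:
apply_moves --pt "0 0 0 0.03 0 0 1" --pt "0 0 0 0.03 0 0 1" --pt "0 0 0 0.03 0 0 1" --pt "0 0 0 0.02 0 0 1" --pt "0 0 0 0.01 0 0 1" --pt "0 0 0 0 0 0 1" --pt "0 0 0 0 0 0 1" --pt "0 0 0 0 0 0 1"

```text
clock: 20.63
tcp_pos: [0.4803, 0.2521, 0.263]
orientation: [2.022, 2.403, -0.002]
contact_force: [0.1, -0.7, -0.7]
grip_width: 0.0854
gripper_force: 0.0
```

```bash
python3 jars.py
```

```text
tcp [0.4803 0.2521 0.263 ] yaw 1.7427080257859695 tilt [-0.0001 -0.0013]
[0.4229 0.3283 0.049 ] [319.8366 111.8518] 15.6 toolshift [ 0.0852 -0.0434  0.2289]
[0.5443 0.3306 0.049 ] [493.47   139.8343] 15.3 toolshift [0.0666 0.0766 0.2289]
[0.4169 0.1834 0.049 ] [286.3115 307.1803] 13.5 toolshift [-0.0565 -0.0741  0.2291]
[0.5442 0.1971 0.049 ] [453.1959 317.32  ] 13.2 toolshift [-0.0648  0.0536  0.2291]
```

Request:
apply_moves --pt "0 0 0 0.016 0.019 0.02 1" --pt "0 0 0 0.017 0.019 0.02 1" --pt "0 0 0 0.016 0.019 0.02 1" --pt "0 0 0 0.017 0.02 0.02 1" --pt "0 0 0 0 0 0.035 1" --pt "0 0 0 0 0 0.035 1" --pt "0 0 0 0 0 0.035 1" --pt "0 0 0 0 0 0.03 1"

```text
clock: 21.35
tcp_pos: [0.5444, 0.3299, 0.0457]
orientation: [2.022, 2.404, -0.003]
contact_force: [0.4, 0.2, -1.3]
grip_width: 0.0853
gripper_force: 0.0
```

Request:
apply_moves --pt "0 0 0 0 0 0.015 1" --pt "0 0 0 0 0 0.009 1" --pt "0 0 0 0 0 0 1" --pt "0 0 0 0 0 0 1" --pt "0 0 0 0 0 0 -1" --pt "0 0 0 0 0 0 -1" --pt "0 0 0 0 0 0 -1" --pt "0 0 0 0 0 0 -1"

```text
clock: 22.02
tcp_pos: [0.5445, 0.3327, 0.0254]
orientation: [2.019, 2.406, 0.002]
contact_force: [0.2, -0.2, -0.5]
grip_width: 0.0386
gripper_force: 0.0
```

Request:
apply_moves --pt "0 0 0 0 0 0 -1" --pt "0 0 0 0 0 0 -1" --pt "0 0 0 0 0 -0.02 -1" --pt "0 0 0 0 0 -0.03 -1" --pt "0 0 0 0 0 -0.03 -1" --pt "0 0 0 0 0 -0.03 -1" --pt "0 0 0 0 0 -0.02 -1" --pt "0 0 0 0 0 0 -1"

```text
clock: 22.68
tcp_pos: [0.5459, 0.3344, 0.1592]
orientation: [2.018, 2.405, 0.012]
contact_force: [0.1, 0.1, -1.4]
grip_width: 0.0291
gripper_force: 30.0
```

Request:
apply_moves --pt "0 0 0 -0.013 -0.005 0 -1" --pt "0 0 0 -0.03 -0.005 0 -1" --pt "0 0 0 -0.03 -0.005 0 -1" --pt "0 0 0 -0.03 -0.005 0 -1" --pt "0 0 0 -0.03 -0.005 0 -1" --pt "0 0 0 -0.03 -0.005 0 -1" --pt "0 0 0 -0.03 -0.005 0 -1" --pt "0 0 0 -0.03 -0.005 0 -1"

```text
clock: 23.35
tcp_pos: [0.5414, 0.1029, 0.1524]
orientation: [-2.019, -2.404, 0.005]
contact_force: [0.5, -0.2, -1.1]
grip_width: 0.0287
gripper_force: 29.9
```

Request:
apply_moves --pt "0 0 0 -0.03 -0.005 0 -1" --pt "0 0 0 -0.03 -0.005 0 -1" --pt "0 0 0 -0.03 -0.005 0 -1" --pt "0 0 0 -0.03 -0.005 0 -1" --pt "0 0 0 -0.03 -0.005 0 -1" --pt "0 0 0 -0.03 -0.005 0 -1" --pt "0 0 0 -0.03 0 0 -1" --pt "0 0 0 -0.03 0 0 -1"

```text
clock: 24.02
tcp_pos: [0.553, -0.1381, 0.1525]
orientation: [-2.019, -2.403, 0.004]
contact_force: [0.6, 0.3, -0.6]
grip_width: 0.0294
gripper_force: 29.9
```

Request:
apply_moves --pt "0 0 0 -0.03 0 0 -1" --pt "0 0 0 -0.03 0 0 -1" --pt "0 0 0 -0.013 0 0 -1" --pt "0 0 0 0 0 0 -1" --pt "0 0 0 0 0 0 -1" --pt "0 0 0 0 0 0 -1" --pt "0 0 0 0 0 0 -1" --pt "0 0 0 0 0 0 -1"

```text
clock: 24.68
tcp_pos: [0.5678, -0.2058, 0.1543]
orientation: [-2.016, -2.409, -0.0]
contact_force: [0.3, 0.3, -1.4]
grip_width: 0.0288
gripper_force: 29.9
```

Request:
apply_moves --pt "0 0 0 0 0 0 -1" --pt "0 0 0 0 0 0 -1" --pt "0 0 0 0 0 0 -1" --pt "0 0 0 0 0 0 -1" --pt "0 0 0 0 0 0 -1" --pt "0 0 0 0 0 0 -1" --pt "0 0 0 0 0 0 -1" --pt "0 0 0 0 0 0 -1"

```text
clock: 25.35
tcp_pos: [0.5679, -0.2077, 0.1543]
orientation: [2.02, 2.406, 0.0]
contact_force: [-0.1, -0.2, -0.9]
grip_width: 0.029
gripper_force: 29.9
```

```bash
cat > held.py <<'E'
from h import *
import sys
# held cap centre (tool frame) and shift needed to put the jar over the target well
k=int(sys.argv[1]); wl=np.array([.5605,-.158])+(k-2)*np.array([-.007,.0404])
o=telemetry.get_obs();img=grab_frame("wrist");W=camT("wrist",o);T=R.from_rotvec(o["orientation"]).as_matrix()
g=img[215:310,205:305].min(2);m=(g>120).astype(np.uint8)
n,l,st,ce=cv2.connectedComponentsWithStats(m);i=1+np.argmax(st[1:,4]);
p=onz(*W,ce[i]+[205,215],o["tcp_pos"][2]+.025)
print("tcp",o["tcp_pos"],"blob",st[i],ce[i]+[205,215],"cap in tool",T.T@(p-o["tcp_pos"]))
print("tool shift tcp->well",T.T@np.r_[wl-o["tcp_pos"][:2],0])
cv2.imwrite("pics/held.png",img)
E
python3 held.py 0
```

```text
tcp [ 0.5679 -0.2077  0.1543] blob [  16   17   70   60 3080] [254.1227 262.0656] cap in tool [ 0.0039 -0.0005 -0.025 ]
tool shift tcp->well [-0.0318  0.0011  0.    ]
```

Run:
```python
from h import *
a=np.load("pics/w5.npz")["img"];b=cv2.imread("pics/held.png")
for im in(a,b):
    g=im.min(2).astype(int); print(g[210:310:2,256]);
cv2.imwrite("pics/hb.png",np.hstack([cv2.resize(x[195:320,190:320],None,fx=3,fy=3) for x in(a,b)]))
```

```text
[ 27  21  21  22  21  21  40  47 110 129 132 126  91 195 214 206 205 206
 206 206 205 206 205 206 205 205 203 204 204 204 205 204 205 204 203 203
 203 204 175 104 101 102 102 101 103  83  35  34  34  35]
[ 28  31  24  20  22  23  23  23  27  53  76 131 134 136 137 154 224 207
 196 214 214 213 213 213 213 213 214 213 212 212 212 212 212 212 213 212
 212 212 213 160 105 106 106 106 106 106  99  44  13  14]
```

View pics/hb.png

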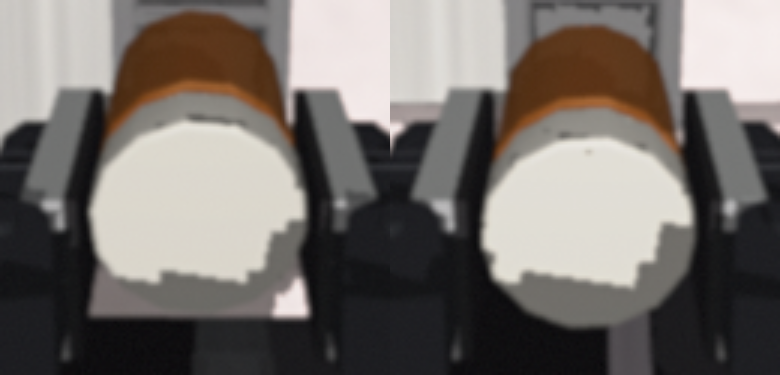

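Request:
apply_moves --pt "0 0 0 -0.015 0.001 0 -1" --pt "0 0 0 -0.015 0 0 -1" --pt "0 0 0 0 0 0.02 -1" --pt "0 0 0 0 0 0.03 -1" --pt "0 0 0 0 0 0.03 -1" --pt "0 0 0 0 0 0.01 -1" --pt "0 0 0 0 0 0 -1" --pt "0 0 0 0 0 0 -1"

```text
clock: 26.07
tcp_pos: [0.5744, -0.2381, 0.0645]
orientation: [2.021, 2.405, -0.0]
contact_force: [-0.2, -0.1, -0.6]
grip_width: 0.0289
gripper_force: 30.7
```

Request:
apply_moves --pt "0 0 0 0 0 0 -1" --pt "0 0 0 0 0 0 -1" --pt "0 0 0 0 0 0.004 -1" --pt "0 0 0 0 0 0.004 -1" --pt "0 0 0 0 0 0.004 -1" --pt "0 0 0 0 0 0.003 -1" --pt "0 0 0 0 0 0 -1" --pt "0 0 0 0 0 0 -1"

```text
clock: 26.73
tcp_pos: [0.5739, -0.2369, 0.049]
orientation: [-2.019, -2.406, 0.0]
contact_force: [0.6, -0.5, -1.0]
grip_width: 0.0291
gripper_force: 30.7
```

Request:
apply_moves --pt "0 0 0 0 0 0.003 -1" --pt "0 0 0 0 0 0.002 -1" --pt "0 0 0 0 0 0 -1" --pt "0 0 0 0 0 0 -1" --pt "0 0 0 0 0 0 1" --pt "0 0 0 0 0 0 1" --pt "0 0 0 0 0 0 1" --pt "0 0 0 0 0 0 1"

```text
clock: 27.4
tcp_pos: [0.5743, -0.2371, 0.0445]
orientation: [2.02, 2.406, 0.0]
contact_force: [0.0, 0.4, 0.7]
grip_width: 0.0763
gripper_force: 0.0
```

Request:
apply_moves --pt "0 0 0 0 0 0 1" --pt "0 0 0 0 0 -0.02 1" --pt "0 0 0 0 0 -0.03 1" --pt "0 0 0 0 0 -0.03 1" --pt "0 0 0 0 0 -0.03 1" --pt "0 0 0 0 0 -0.03 1" --pt "0 0 0 0 0 -0.03 1" --pt "0 0 0 0.02 0 -0.03 1"

```text
clock: 28.07
tcp_pos: [0.5702, -0.2216, 0.2456]
orientation: [2.026, 2.399, -0.002]
contact_force: [-0.1, -0.8, -0.9]
grip_width: 0.0856
gripper_force: 0.0
```

Request:
apply_moves --pt "0 0 0 0.03 -0.001 -0.01 1" --pt "0 0 0 0.03 -0.001 -0.01 1" --pt "0 0 0 0.03 -0.001 0 1" --pt "0 0 0 0.03 -0.001 0 1" --pt "0 0 0 0.03 -0.001 0 1" --pt "0 0 0 0.03 -0.001 0 1" --pt "0 0 0 0.03 -0.001 0 1" --pt "0 0 0 0.03 -0.001 0 1"

```text
clock: 28.73
tcp_pos: [0.5205, 0.019, 0.2645]
orientation: [2.019, 2.406, -0.0]
contact_force: [1.4, 0.4, 0.1]
grip_width: 0.0856
gripper_force: 0.0
```

Request:
apply_moves --pt "0 0 0 0.03 0 0 1" --pt "0 0 0 0.03 0 0 1" --pt "0 0 0 0.03 0 0 1" --pt "0 0 0 0.03 0 0 1" --pt "0 0 0 0.03 0 0 1" --pt "0 0 0 0.03 0 0 1" --pt "0 0 0 0.03 0 0 1" --pt "0 0 0 0.02 0 0 1"

```text
clock: 29.4
tcp_pos: [0.48, 0.2474, 0.2647]
orientation: [-2.016, -2.409, -0.002]
contact_force: [-0.7, 0.9, 0.2]
grip_width: 0.0854
gripper_force: 0.0
```

Request:
apply_moves --pt "0 0 0 0 0 0 1" --pt "0 0 0 0 0 0 1" --pt "0 0 0 0 0 0 1" --pt "0 0 0 0 0 0 1" --pt "0 0 0 0 0 0 1" --pt "0 0 0 0 0 0 1" --pt "0 0 0 0 0 0 1" --pt "0 0 0 0 0 0 1"

```text
clock: 30.07
tcp_pos: [0.4814, 0.2437, 0.2643]
orientation: [2.021, 2.405, -0.0]
contact_force: [-0.8, -0.7, -0.2]
grip_width: 0.0856
gripper_force: 0.0
```

```bash
python3 jars.py
```

```text
tcp [0.4814 0.2437 0.2643] yaw 1.7442540498546304 tilt [ 0.0001 -0.0002]
[0.4229 0.3282 0.049 ] [320.1028  99.2581] 15.8 toolshift [ 0.0934 -0.0431  0.2303]
[0.417  0.1833 0.049 ] [286.1909 296.4892] 13.6 toolshift [-0.0484 -0.074   0.2303]
[0.5442 0.1971 0.049 ] [453.5318 306.7555] 13.4 toolshift [-0.0567  0.0537  0.2303]
```

Request:
apply_moves --pt "0 0 0 0.023 -0.011 0.015 1" --pt "0 0 0 0.023 -0.011 0.015 1" --pt "0 0 0 0.023 -0.011 0.015 1" --pt "0 0 0 0.024 -0.01 0.015 1" --pt "0 0 0 0 0 0.035 1" --pt "0 0 0 0 0 0.035 1" --pt "0 0 0 0 0 0.035 1" --pt "0 0 0 0 0 0.035 1"

```text
clock: 30.78
tcp_pos: [0.4228, 0.3285, 0.0629]
orientation: [2.019, 2.406, 0.001]
contact_force: [0.8, -0.1, -0.6]
grip_width: 0.0855
gripper_force: 0.0
```

Request:
apply_moves --pt "0 0 0 0 0 0 1" --pt "0 0 0 0 0 0 1" --pt "0 0 0 0 0 0.02 1" --pt "0 0 0 0 0 0.02 1" --pt "0 0 0 0 0 0 1" --pt "0 0 0 0 0 0 1" --pt "0 0 0 0 0 0 1" --pt "0 0 0 0 0 0 1"

```text
clock: 31.45
tcp_pos: [0.4239, 0.3293, 0.0264]
orientation: [2.02, 2.405, 0.005]
contact_force: [0.3, -0.5, 0.1]
grip_width: 0.0853
gripper_force: 0.0
```

Request:
apply_moves --pt "0 0 0 0 0 0 -1" --pt "0 0 0 0 0 0 -1" --pt "0 0 0 0 0 0 -1" --pt "0 0 0 0 0 0 -1" --pt "0 0 0 0 0 0 -1" --pt "0 0 0 0 0 0 -1" --pt "0 0 0 0 0 0 -1" --pt "0 0 0 0 0 0 -1"

```text
clock: 32.12
tcp_pos: [0.4228, 0.3283, 0.0245]
orientation: [2.02, 2.406, 0.0]
contact_force: [-1.2, -1.3, 5.9]
grip_width: 0.0289
gripper_force: 29.5
```

Request:
apply_moves --pt "0 0 0 0 0 -0.02 -1" --pt "0 0 0 0 0 -0.03 -1" --pt "0 0 0 0 0 -0.03 -1" --pt "0 0 0 0 0 -0.03 -1" --pt "0 0 0 -0.01 0 -0.02 -1" --pt "0 0 0 -0.024 0.002 0 -1" --pt "0 0 0 -0.03 0.005 0 -1" --pt "0 0 0 -0.03 0.005 0 -1"

```text
clock: 32.78
tcp_pos: [0.4509, 0.2373, 0.1545]
orientation: [2.017, 2.408, 0.001]
contact_force: [0.8, -0.1, -1.3]
grip_width: 0.029
gripper_force: 29.9
```

Request:
apply_moves --pt "0 0 0 -0.03 0.005 0 -1" --pt "0 0 0 -0.03 0.005 0 -1" --pt "0 0 0 -0.03 0.005 0 -1" --pt "0 0 0 -0.03 0.005 0 -1" --pt "0 0 0 -0.03 0.005 0 -1" --pt "0 0 0 -0.03 0.005 0 -1" --pt "0 0 0 -0.03 0.005 0 -1" --pt "0 0 0 -0.03 0.005 0 -1"

```text
clock: 33.45
tcp_pos: [0.5319, 0.0068, 0.1539]
orientation: [-2.019, -2.406, 0.0]
contact_force: [1.3, 0.4, -1.0]
grip_width: 0.029
gripper_force: 29.9
```

Request:
apply_moves --pt "0 0 0 -0.03 0 0 -1" --pt "0 0 0 -0.03 0 0 -1" --pt "0 0 0 -0.03 0 0 -1" --pt "0 0 0 -0.03 0 0 -1" --pt "0 0 0 -0.03 0 0 -1" --pt "0 0 0 -0.03 0 0 -1" --pt "0 0 0 -0.02 0 0 -1" --pt "0 0 0 -0.01 0 0 -1"

```text
clock: 34.12
tcp_pos: [0.5679, -0.2025, 0.1535]
orientation: [-2.025, -2.402, 0.002]
contact_force: [0.3, -1.1, -0.6]
grip_width: 0.0292
gripper_force: 29.9
```

Request:
apply_moves --pt "0 0 0 0 0 0 -1" --pt "0 0 0 0 0 0 -1" --pt "0 0 0 0 0 0 -1" --pt "0 0 0 0 0 0 -1" --pt "0 0 0 0 0 0 -1" --pt "0 0 0 0 0 0 -1" --pt "0 0 0 0 0 0 -1" --pt "0 0 0 0 0 0 -1"

```text
clock: 34.78
tcp_pos: [0.5684, -0.1981, 0.1544]
orientation: [2.019, 2.407, -0.0]
contact_force: [0.0, 0.2, -0.6]
grip_width: 0.029
gripper_force: 29.9
```

```bash
python3 held.py 1
```

```text
tcp [ 0.5684 -0.1981  0.1544] blob [  16   13   70   62 3235] [254.4751 260.2943] cap in tool [ 0.0047 -0.0003 -0.025 ]
tool shift tcp->well [-0.0001 -0.0009 -0.    ]
```

Request:
apply_moves --pt "0 0 0 0 -0.001 0.02 -1" --pt "0 0 0 0 0 0.03 -1" --pt "0 0 0 0 0 0.03 -1" --pt "0 0 0 0 0 0.01 -1" --pt "0 0 0 0 0 0 -1" --pt "0 0 0 0 0 0 -1" --pt "0 0 0 0 0 0 -1" --pt "0 0 0 0 0 0 -1"

```text
clock: 35.5
tcp_pos: [0.5686, -0.1988, 0.066]
orientation: [2.018, 2.404, 0.002]
contact_force: [0.4, -0.4, -1.6]
grip_width: 0.0292
gripper_force: 29.9
```

Request:
apply_moves --pt "0 0 0 0 0 0.004 -1" --pt "0 0 0 0 0 0.004 -1" --pt "0 0 0 0 0 0.004 -1" --pt "0 0 0 0 0 0.003 -1" --pt "0 0 0 0 0 0 -1" --pt "0 0 0 0 0 0 -1" --pt "0 0 0 0 0 0 -1" --pt "0 0 0 0 0 0 -1"

```text
clock: 36.17
tcp_pos: [0.5675, -0.1986, 0.0494]
orientation: [2.02, 2.406, 0.0]
contact_force: [-0.1, 0.6, -0.6]
grip_width: 0.0288
gripper_force: 29.9
```

Request:
apply_moves --pt "0 0 0 0 0 0.003 -1" --pt "0 0 0 0 0 0.003 -1" --pt "0 0 0 0 0 0 -1" --pt "0 0 0 0 0 0 -1" --pt "0 0 0 0 0 0 1" --pt "0 0 0 0 0 0 1" --pt "0 0 0 0 0 0 1" --pt "0 0 0 0 0 0 1"

```text
clock: 36.83
tcp_pos: [0.5675, -0.1986, 0.0435]
orientation: [2.02, 2.406, 0.0]
contact_force: [-0.0, 0.3, -0.4]
grip_width: 0.0756
gripper_force: 0.0
```

Request:
apply_moves --pt "0 0 0 0 0 0 1" --pt "0 0 0 0 0 -0.02 1" --pt "0 0 0 0 0 -0.03 1" --pt "0 0 0 0 0 -0.03 1" --pt "0 0 0 0 0 -0.03 1" --pt "0 0 0 0 0 -0.03 1" --pt "0 0 0 0 0 -0.03 1" --pt "0 0 0 0.02 0 -0.03 1"

```text
clock: 37.5
tcp_pos: [0.5636, -0.1831, 0.2445]
orientation: [2.026, 2.399, -0.002]
contact_force: [0.8, -0.6, 0.6]
grip_width: 0.0852
gripper_force: 0.0
```

Request:
apply_moves --pt "0 0 0 0.03 -0.001 -0.01 1" --pt "0 0 0 0.03 -0.001 -0.01 1" --pt "0 0 0 0.03 -0.001 0 1" --pt "0 0 0 0.03 -0.001 0 1" --pt "0 0 0 0.03 -0.001 0 1" --pt "0 0 0 0.03 -0.001 0 1" --pt "0 0 0 0.03 -0.001 0 1" --pt "0 0 0 0.03 -0.001 0 1"

```text
clock: 38.17
tcp_pos: [0.5138, 0.0574, 0.2635]
orientation: [2.019, 2.406, -0.0]
contact_force: [0.9, 0.8, 0.8]
grip_width: 0.0854
gripper_force: 0.0
```

Request:
apply_moves --pt "0 0 0 0.03 0 0 1" --pt "0 0 0 0.03 0 0 1" --pt "0 0 0 0.03 0 0 1" --pt "0 0 0 0.03 0 0 1" --pt "0 0 0 0.03 0 0 1" --pt "0 0 0 0.02 0 0 1" --pt "0 0 0 0.01 0 0 1" --pt "0 0 0 0 0 0 1"

```text
clock: 38.83
tcp_pos: [0.4822, 0.2358, 0.2635]
orientation: [-2.014, -2.41, -0.001]
contact_force: [-0.1, -0.3, -0.7]
grip_width: 0.0853
gripper_force: 0.0
```

Request:
apply_moves --pt "0 0 0 0 0 0 1" --pt "0 0 0 0 0 0 1" --pt "0 0 0 0 0 0 1" --pt "0 0 0 0 0 0 1" --pt "0 0 0 0 0 0 1" --pt "0 0 0 0 0 0 1" --pt "0 0 0 0 0 0 1" --pt "0 0 0 0 0 0 1"

```text
clock: 39.5
tcp_pos: [0.4832, 0.2332, 0.2633]
orientation: [2.02, 2.406, -0.0]
contact_force: [-0.5, 0.2, 0.2]
grip_width: 0.0852
gripper_force: 0.0
```

```bash
python3 jars.py
```

```text
tcp [0.4832 0.2332 0.2633] yaw 1.744837000276727 tilt [ 0.0001 -0.0001]
[0.4169 0.1833 0.049 ] [285.1198 283.3698] 13.7 toolshift [-0.0376 -0.074   0.2293]
[0.5442 0.197  0.049 ] [454.2316 294.1737] 13.6 toolshift [-0.0462  0.0537  0.2293]
```

Request:
apply_moves --pt "0 0 0 -0.011 0.013 0.015 1" --pt "0 0 0 -0.011 0.014 0.015 1" --pt "0 0 0 -0.012 0.013 0.015 1" --pt "0 0 0 -0.012 0.014 0.015 1" --pt "0 0 0 0 0 0.035 1" --pt "0 0 0 0 0 0.035 1" --pt "0 0 0 0 0 0.035 1" --pt "0 0 0 0 0 0.033 1"

```text
clock: 40.22
tcp_pos: [0.5442, 0.1972, 0.0635]
orientation: [-2.02, -2.406, 0.0]
contact_force: [0.4, -0.6, -0.6]
grip_width: 0.0855
gripper_force: 0.0
```

Request:
apply_moves --pt "0 0 0 0 0 0 1" --pt "0 0 0 0 0 0 1" --pt "0 0 0 0 0 0.02 1" --pt "0 0 0 0 0 0.02 1" --pt "0 0 0 0 0 0 1" --pt "0 0 0 0 0 0 1" --pt "0 0 0 0 0 0 1" --pt "0 0 0 0 0 0 1"

```text
clock: 40.88
tcp_pos: [0.5457, 0.1981, 0.0275]
orientation: [2.019, 2.405, 0.005]
contact_force: [0.8, -0.5, 0.0]
grip_width: 0.0855
gripper_force: 0.0
```

Request:
apply_moves --pt "0 0 0 0 0 0 -1" --pt "0 0 0 0 0 0 -1" --pt "0 0 0 0 0 0 -1" --pt "0 0 0 0 0 0 -1" --pt "0 0 0 0 0 0 -1" --pt "0 0 0 0 0 0 -1" --pt "0 0 0 0 0 0 -1" --pt "0 0 0 0 0 0 -1"

```text
clock: 41.55
tcp_pos: [0.5444, 0.1975, 0.0255]
orientation: [2.02, 2.406, 0.0]
contact_force: [-1.3, -1.3, 4.1]
grip_width: 0.0288
gripper_force: 29.6
```

Request:
apply_moves --pt "0 0 0 0 0 -0.02 -1" --pt "0 0 0 0 0 -0.03 -1" --pt "0 0 0 0 0 -0.03 -1" --pt "0 0 0 0 0 -0.03 -1" --pt "0 0 0 -0.012 0 -0.02 -1" --pt "0 0 0 -0.03 -0.005 0 -1" --pt "0 0 0 -0.03 -0.005 0 -1" --pt "0 0 0 -0.03 -0.005 0 -1"

```text
clock: 42.22
tcp_pos: [0.5471, 0.0934, 0.1555]
orientation: [2.018, 2.407, 0.001]
contact_force: [0.5, 0.7, -0.5]
grip_width: 0.0288
gripper_force: 29.9
```

Request:
apply_moves --pt "0 0 0 -0.03 -0.005 0 -1" --pt "0 0 0 -0.03 -0.005 0 -1" --pt "0 0 0 -0.03 -0.005 0 -1" --pt "0 0 0 -0.03 -0.005 0 -1" --pt "0 0 0 -0.03 -0.005 0 -1" --pt "0 0 0 -0.03 -0.005 0 -1" --pt "0 0 0 -0.02 0 0 -1" --pt "0 0 0 -0.01 0 0 -1"

```text
clock: 42.88
tcp_pos: [0.5536, -0.1217, 0.1546]
orientation: [2.025, 2.402, -0.002]
contact_force: [0.1, 0.0, -1.2]
grip_width: 0.0291
gripper_force: 29.9
```

Request:
apply_moves --pt "0 0 0 0 0 0 -1" --pt "0 0 0 0 0 0 -1" --pt "0 0 0 0 0 0 -1" --pt "0 0 0 0 0 0 -1" --pt "0 0 0 0 0 0 -1" --pt "0 0 0 0 0 0 -1" --pt "0 0 0 0 0 0 -1" --pt "0 0 0 0 0 0 -1"

```text
clock: 43.55
tcp_pos: [0.5542, -0.1173, 0.1554]
orientation: [2.019, 2.407, 0.0]
contact_force: [0.8, -0.9, -1.7]
grip_width: 0.0292
gripper_force: 29.9
```

```bash
python3 held.py 3
```

```text
tcp [ 0.5542 -0.1173  0.1554] blob [  16   14   69   63 3216] [254.3467 260.676 ] cap in tool [ 0.0046 -0.0004 -0.025 ]
tool shift tcp->well [-0.0002 -0.0007 -0.    ]
```

Request:
apply_moves --pt "0 0 0 0 -0.001 0.02 -1" --pt "0 0 0 0 0 0.03 -1" --pt "0 0 0 0 0 0.03 -1" --pt "0 0 0 0 0 0.01 -1" --pt "0 0 0 0 0 0 -1" --pt "0 0 0 0 0 0 -1" --pt "0 0 0 0 0 0 -1" --pt "0 0 0 0 0 0 -1"

```text
clock: 44.27
tcp_pos: [0.5543, -0.1179, 0.067]
orientation: [2.018, 2.404, 0.002]
contact_force: [0.5, -0.1, -0.9]
grip_width: 0.0287
gripper_force: 30.0
```

Request:
apply_moves --pt "0 0 0 0 0 0.004 -1" --pt "0 0 0 0 0 0.004 -1" --pt "0 0 0 0 0 0.004 -1" --pt "0 0 0 0 0 0.003 -1" --pt "0 0 0 0 0 0 -1" --pt "0 0 0 0 0 0 -1" --pt "0 0 0 0 0 0 -1" --pt "0 0 0 0 0 0 -1"

```text
clock: 44.93
tcp_pos: [0.5533, -0.1178, 0.0504]
orientation: [2.02, 2.406, 0.0]
contact_force: [0.5, 0.3, -2.0]
grip_width: 0.0289
gripper_force: 29.9
```

Request:
apply_moves --pt "0 0 0 0 0 0.003 -1" --pt "0 0 0 0 0 0.003 -1" --pt "0 0 0 0 0 0 -1" --pt "0 0 0 0 0 0 -1" --pt "0 0 0 0 0 0 1" --pt "0 0 0 0 0 0 1" --pt "0 0 0 0 0 0 1" --pt "0 0 0 0 0 0 1"

```text
clock: 45.6
tcp_pos: [0.5533, -0.1179, 0.0445]
orientation: [2.019, 2.406, 0.0]
contact_force: [-0.2, -0.0, -0.5]
grip_width: 0.0756
gripper_force: 0.0
```

Request:
apply_moves --pt "0 0 0 0 0 0 1" --pt "0 0 0 0 0 -0.02 1" --pt "0 0 0 0 0 -0.03 1" --pt "0 0 0 0 0 -0.03 1" --pt "0 0 0 0 0 -0.03 1" --pt "0 0 0 0 0 -0.03 1" --pt "0 0 0 0 0 -0.03 1" --pt "0 0 0 0.02 0 -0.03 1"

```text
clock: 46.27
tcp_pos: [0.5497, -0.1022, 0.2455]
orientation: [2.026, 2.4, -0.002]
contact_force: [1.1, -0.7, 0.5]
grip_width: 0.085
gripper_force: 0.0
```

Request:
apply_moves --pt "0 0 0 0.03 -0.004 -0.01 1" --pt "0 0 0 0.03 -0.004 -0.01 1" --pt "0 0 0 0.03 -0.004 0 1" --pt "0 0 0 0.03 -0.004 0 1" --pt "0 0 0 0.03 -0.004 0 1" --pt "0 0 0 0.03 -0.004 0 1" --pt "0 0 0 0.03 -0.004 0 1" --pt "0 0 0 0.03 -0.004 0 1"

```text
clock: 46.93
tcp_pos: [0.4758, 0.1339, 0.2645]
orientation: [2.019, 2.406, -0.0]
contact_force: [0.6, -0.4, 0.2]
grip_width: 0.0856
gripper_force: 0.0
```

Request:
apply_moves --pt "0 0 0 0.03 0 0 1" --pt "0 0 0 0.03 0 0 1" --pt "0 0 0 0.02 0 0 1" --pt "0 0 0 0.01 0 0 1" --pt "0 0 0 0 0 0 1" --pt "0 0 0 0 0 0 1" --pt "0 0 0 0 0 0 1" --pt "0 0 0 0 0 0 1"

```text
clock: 47.6
tcp_pos: [0.4616, 0.2194, 0.264]
orientation: [2.023, 2.403, -0.001]
contact_force: [0.8, 0.1, -0.8]
grip_width: 0.0853
gripper_force: 0.0
```

```bash
python3 jars.py
```

```text
tcp [0.4616 0.2194 0.264 ] yaw 1.742193728981926 tilt [-0.0002 -0.001 ]
[0.4168 0.1833 0.049 ] [316.3316 270.4663] 13.7 toolshift [-0.0278 -0.0502  0.2301]
```

Request:
apply_moves --pt "0 0 0 -0.007 -0.012 0.015 1" --pt "0 0 0 -0.007 -0.013 0.015 1" --pt "0 0 0 -0.007 -0.012 0.015 1" --pt "0 0 0 -0.007 -0.013 0.015 1" --pt "0 0 0 0 0 0.035 1" --pt "0 0 0 0 0 0.035 1" --pt "0 0 0 0 0 0.035 1" --pt "0 0 0 0 0 0.034 1"

```text
clock: 48.32
tcp_pos: [0.4169, 0.1838, 0.0638]
orientation: [2.022, 2.404, 0.0]
contact_force: [0.7, -0.2, -0.0]
grip_width: 0.0852
gripper_force: 0.0
```

Request:
apply_moves --pt "0 0 0 0 0 0 1" --pt "0 0 0 0 0 0 1" --pt "0 0 0 0 0 0.02 1" --pt "0 0 0 0 0 0.02 1" --pt "0 0 0 0 0 0 1" --pt "0 0 0 0 0 0 1" --pt "0 0 0 0 0 0 1" --pt "0 0 0 0 0 0 1"

```text
clock: 48.98
tcp_pos: [0.4178, 0.1856, 0.0271]
orientation: [2.019, 2.405, 0.004]
contact_force: [0.1, 0.8, 0.1]
grip_width: 0.0851
gripper_force: 0.0
```

Request:
apply_moves --pt "0 0 0 0 0 0 -1" --pt "0 0 0 0 0 0 -1" --pt "0 0 0 0 0 0 -1" --pt "0 0 0 0 0 0 -1" --pt "0 0 0 0 0 0 -1" --pt "0 0 0 0 0 0 -1" --pt "0 0 0 0 0 0 -1" --pt "0 0 0 0 0 0 -1"

```text
clock: 49.65
tcp_pos: [0.4166, 0.1851, 0.0255]
orientation: [2.019, 2.406, -0.0]
contact_force: [-1.7, -1.5, 5.9]
grip_width: 0.0288
gripper_force: 29.4
```

Request:
apply_moves --pt "0 0 0 0 0 -0.02 -1" --pt "0 0 0 0 0 -0.03 -1" --pt "0 0 0 0 0 -0.03 -1" --pt "0 0 0 0 0 -0.03 -1" --pt "0 0 0 -0.009 0.003 -0.02 -1" --pt "0 0 0 -0.03 0.01 0 -1" --pt "0 0 0 -0.03 0.01 0 -1" --pt "0 0 0 -0.03 0.01 0 -1"

```text
clock: 50.32
tcp_pos: [0.4666, 0.0922, 0.1557]
orientation: [2.018, 2.407, 0.0]
contact_force: [0.6, 0.6, -1.2]
grip_width: 0.029
gripper_force: 30.1
```

Request:
apply_moves --pt "0 0 0 -0.03 0.01 0 -1" --pt "0 0 0 -0.03 0.01 0 -1" --pt "0 0 0 -0.03 0.01 0 -1" --pt "0 0 0 -0.03 0.01 0 -1" --pt "0 0 0 -0.03 0.01 0 -1" --pt "0 0 0 -0.02 0 0 -1" --pt "0 0 0 -0.01 0 0 -1" --pt "0 0 0 0 0 0 -1"

```text
clock: 50.98
tcp_pos: [0.5463, -0.0779, 0.1545]
orientation: [-2.024, -2.402, 0.002]
contact_force: [-0.2, 0.1, -0.9]
grip_width: 0.0288
gripper_force: 30.1
```

Request:
apply_moves --pt "0 0 0 0 0 0 -1" --pt "0 0 0 0 0 0 -1" --pt "0 0 0 0 0 0 -1" --pt "0 0 0 0 0 0 -1" --pt "0 0 0 0 0 0 -1" --pt "0 0 0 0 0 0 -1" --pt "0 0 0 0 0 0 -1" --pt "0 0 0 0 0 0 -1"

```text
clock: 51.65
tcp_pos: [0.5466, -0.0752, 0.1553]
orientation: [2.02, 2.406, 0.0]
contact_force: [0.8, 0.3, -0.6]
grip_width: 0.0289
gripper_force: 30.1
```

```bash
python3 held.py 4
```

```text
tcp [ 0.5466 -0.0752  0.1553] blob [  16   17   71   60 3114] [254.1972 262.4907] cap in tool [ 0.0038 -0.0005 -0.025 ]
tool shift tcp->well [-0.002  -0.0005  0.    ]
```

Request:
apply_moves --pt "0 0 0 0 0 0.02 -1" --pt "0 0 0 0 0 0.03 -1" --pt "0 0 0 0 0 0.03 -1" --pt "0 0 0 0 0 0.01 -1" --pt "0 0 0 0 0 0 -1" --pt "0 0 0 0 0 0 -1" --pt "0 0 0 0 0 0 -1" --pt "0 0 0 0 0 0 -1"

```text
clock: 52.37
tcp_pos: [0.5479, -0.0753, 0.0669]
orientation: [2.018, 2.404, 0.002]
contact_force: [0.2, 0.4, 0.1]
grip_width: 0.0289
gripper_force: 30.1
```

Request:
apply_moves --pt "0 0 0 0 0 0.004 -1" --pt "0 0 0 0 0 0.004 -1" --pt "0 0 0 0 0 0.004 -1" --pt "0 0 0 0 0 0.003 -1" --pt "0 0 0 0 0 0 -1" --pt "0 0 0 0 0 0 -1" --pt "0 0 0 0 0 0 -1" --pt "0 0 0 0 0 0 -1"

```text
clock: 53.03
tcp_pos: [0.5468, -0.0752, 0.0504]
orientation: [2.02, 2.406, 0.0]
contact_force: [0.2, 0.5, -0.7]
grip_width: 0.0291
gripper_force: 30.1
```

Request:
apply_moves --pt "0 0 0 0 0 0.003 -1" --pt "0 0 0 0 0 0.003 -1" --pt "0 0 0 0 0 0 -1" --pt "0 0 0 0 0 0 -1" --pt "0 0 0 0 0 0 1" --pt "0 0 0 0 0 0 1" --pt "0 0 0 0 0 0 1" --pt "0 0 0 0 0 0 1"

```text
clock: 53.7
tcp_pos: [0.5468, -0.0753, 0.0445]
orientation: [2.02, 2.406, 0.0]
contact_force: [-0.4, 0.3, 0.2]
grip_width: 0.0754
gripper_force: 0.0
```

Request:
apply_moves --pt "0 0 0 0 0 0 1" --pt "0 0 0 0 0 -0.02 1" --pt "0 0 0 0 0 -0.03 1" --pt "0 0 0 0 0 -0.03 1" --pt "0 0 0 0 0 -0.03 1" --pt "0 0 0 0 0 -0.03 1" --pt "0 0 0 0 0 -0.03 1" --pt "0 0 0 0 0 -0.03 1"

```text
clock: 54.37
tcp_pos: [0.5463, -0.0752, 0.2459]
orientation: [2.019, 2.407, -0.0]
contact_force: [0.4, -0.4, -0.7]
grip_width: 0.0854
gripper_force: 0.0
```

Request:
apply_moves --pt "0 0 0 -0.021 -0.021 -0.01 1" --pt "0 0 0 -0.021 -0.021 -0.01 1" --pt "0 0 0 -0.021 -0.021 0 1" --pt "0 0 0 -0.021 -0.021 0 1" --pt "0 0 0.94 0 0 0 1" --pt "0 0 0.94 0 0 0 1" --pt "0 0 0.94 0 0 0 1" --pt "0 0 0.94 0 0 0 1"

```text
clock: 55.03
tcp_pos: [0.4782, -0.1728, 0.2644]
orientation: [2.457, 1.958, -0.0]
contact_force: [-0.3, -0.5, 0.1]
grip_width: 0.0855
gripper_force: 0.0
```

Request:
apply_moves --pt "0 0 0.94 0 0 0 1" --pt "0 0 0.94 0 0 0 1" --pt "0 0 0.94 0 0 0 1" --pt "0 0 0.94 0 0 0 1" --pt "0 0 0.94 0 0 0 1" --pt "0 0 0.94 0 0 0 1" --pt "0 0 0.94 0 0 0 1" --pt "0 0 0.94 0 0 0 1"

```text
clock: 55.7
tcp_pos: [0.4784, -0.1724, 0.2644]
orientation: [3.019, 0.867, -0.0]
contact_force: [0.5, 1.0, -0.5]
grip_width: 0.0855
gripper_force: 0.0
```

Request:
apply_moves --pt "0 0 0.94 0 0 0 1" --pt "0 0 0.94 0 0 0 1" --pt "0 0 0.94 0 0 0 1" --pt "0 0 0.94 0 0 0 1" --pt "0 0 0 0 0 0 1" --pt "0 0 0 0 0 0 1" --pt "0 0 0 0 0 0 1" --pt "0 0 0 0 0 0 1"

```text
clock: 56.37
tcp_pos: [0.4785, -0.1726, 0.2643]
orientation: [3.13, 0.27, 0.0]
contact_force: [-0.1, -0.4, 0.6]
grip_width: 0.0855
gripper_force: 0.0
```

```bash
python3 w.py w7
```

```text
56.3667 [ 0.4785 -0.1726  0.2643] [3.1299 0.2699 0.0001] yaw -6.111121884908455
```

View pics/w7.png

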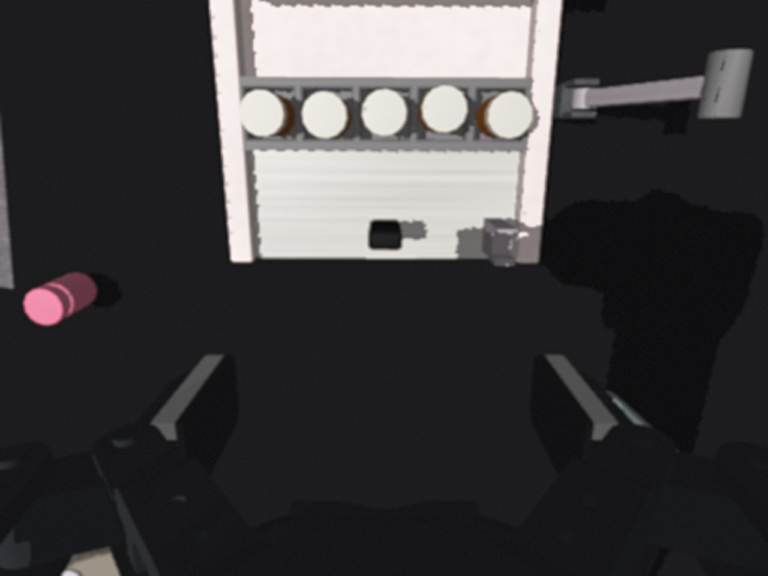

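Run:
```python
from h import *
f=np.load("pics/w7.npz");W=camT("wrist",f)
m=(f["img"].min(2)>165).astype(np.uint8)
n,l,st,ce=cv2.connectedComponentsWithStats(m)
for i in range(1,n):
    if 300<st[i,4]<1500 and 60<ce[i][1]<90:
        ct=max(cv2.findContours((l==i).astype(np.uint8),cv2.RETR_EXTERNAL,cv2.CHAIN_APPROX_NONE)[0],key=len)
        e=cv2.minEnclosingCircle(ct);p=onz(*W,e[0],.066)
        c,s=np.cos(.171),np.sin(.171);d=p[:2]-[.560,-.1602];print(st[i],np.array(e[0])*1.5,e[1],p,"dock off",c*d[0]+s*d[1],-s*d[0]+c*d[1])
```

```text
[282  57  29  31 718] [444.0183 107.7805] 15.66883659362793 [ 0.5704 -0.196   0.066 ] dock off 0.004140070349816078 -0.03704033727662688
[241  59  30  32 713] [383.25 111.75] 15.572511672973633 [ 0.5612 -0.1573  0.066 ] dock off 0.0016450340197746473 0.002675563525162288
[201  61  30  31 716] [323.7988 113.872 ] 15.407599449157715 [ 0.5532 -0.1191  0.066 ] dock off 0.00029364785687684396 0.041661000653155804
[325  61  30  31 721] [509.25 114.  ] 15.53232479095459 [ 0.5739 -0.2389  0.066 ] dock off 0.0003046895036576819 -0.07993951407427645
```

Run:
```python
from h import *
a=grab_frame("scene");b=grab_frame("side")
for n in("scene","side"):
    c=camT(n)
    for k in range(5):
        w=np.array([.560,-.159])+(k-2)*np.array([-.007,.0404]); print(n,k,proj(*c,[*w,.066])[0],end=" ")
cv2.imwrite("pics/sc.png",np.hstack([cv2.resize(a[140:240,150:250],(390,390),interpolation=cv2.INTER_CUBIC),cv2.resize(b[120:220,200:300],(390,390),interpolation=cv2.INTER_CUBIC)]))
```

```text
scene 0 [197.9888 164.5853] scene 1 [207.5509 169.3218] scene 2 [217.4096 174.2052] scene 3 [227.579  179.2425] scene 4 [238.0741 184.4411] side 0 [260.1742 144.0711] side 1 [259.2757 151.2384] side 2 [258.3472 158.6444] side 3 [257.3874 166.3013] side 4 [256.3944 174.222 ]
```

View pics/sc.png

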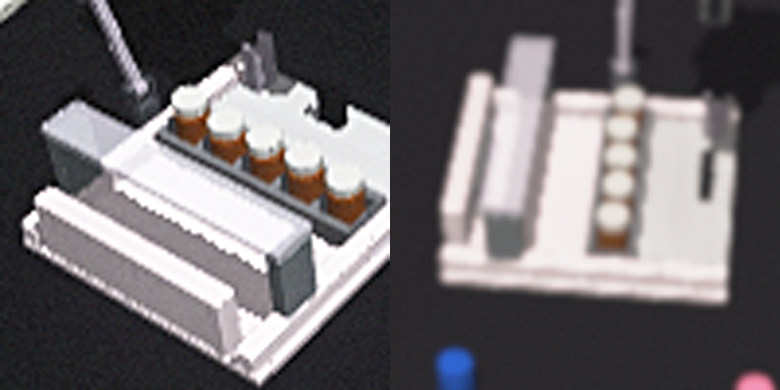

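All five jars stand upright and level in their wells. Now grip the tab and push home.

Request:
apply_moves --pt "0 0 0 0 0.001 0.03 1" --pt "0 0 0 0 0 0.035 1" --pt "0 0 0 0 0 0.035 1" --pt "0 0 0 0 0 0.035 1" --pt "0 0 0 0 0 0.035 1" --pt "0 0 0 0 0 0.03 1" --pt "0 0 0 0 0 0 1" --pt "0 0 0 0 0 0 1"

```text
clock: 57.18
tcp_pos: [0.4779, -0.1731, 0.0636]
orientation: [-3.128, -0.268, 0.004]
contact_force: [0.6, 0.0, 1.5]
grip_width: 0.0857
gripper_force: 0.0
```

Request:
apply_moves --pt "0 0 0 0 0 0.015 1" --pt "0 0 0 0 0 0.012 1" --pt "0 0 0 0 0 0 1" --pt "0 0 0 0 0 0 1" --pt "0 0 0 0 0 0 1" --pt "0 0 0 0 0 0 1" --pt "0 0 0 0 0 0 1" --pt "0 0 0 0 0 0 1"

```text
clock: 57.85
tcp_pos: [0.479, -0.1737, 0.0378]
orientation: [3.13, 0.267, 0.001]
contact_force: [-0.4, 0.5, -0.8]
grip_width: 0.0851
gripper_force: 0.0
```

Request:
apply_moves --pt "0 0 0 0 0 0 -1" --pt "0 0 0 0 0 0 -1" --pt "0 0 0 0 0 0 -1" --pt "0 0 0 0 0 0 -1" --pt "0 0 0 0 0 0 -1" --pt "0 0 0 0 0 0 -1" --pt "0 0 0 0 0 0 -1" --pt "0 0 0 0 0 0 -1" --grip_force 40

```text
clock: 58.52
tcp_pos: [0.4787, -0.1731, 0.0374]
orientation: [-3.13, -0.267, 0.0]
contact_force: [-0.9, 2.3, 3.4]
grip_width: 0.0234
gripper_force: 40.0
```

Request:
apply_moves --pt "0 0 0 0.002 0 0 -1" --pt "0 0 0 0.004 0 0 -1" --pt "0 0 0 0.006 0 0 -1" --pt "0 0 0 0.008 0 0 -1" --pt "0 0 0 0.008 0 0 -1" --pt "0 0 0 0.008 0 0 -1" --pt "0 0 0 0.008 0 0 -1" --pt "0 0 0 0.008 0 0 -1"

```text
clock: 59.18
tcp_pos: [0.5299, -0.1644, 0.0374]
orientation: [-3.13, -0.267, 0.001]
contact_force: [-2.2, 1.9, 6.5]
grip_width: 0.0233
gripper_force: 40.3
```

Request:
apply_moves --pt "0 0 0 0.008 0 0 -1" --pt "0 0 0 0.008 0 0 -1" --pt "0 0 0 0.008 0 0 -1" --pt "0 0 0 0.006 0 0 -1" --pt "0 0 0 0.006 0 0 -1" --pt "0 0 0 0.004 0 0 -1" --pt "0 0 0 0.002 0 0 -1" --pt "0 0 0 0 0 0 -1"

```text
clock: 59.85
tcp_pos: [0.5721, -0.1572, 0.0375]
orientation: [-3.13, -0.267, -0.002]
contact_force: [0.8, 3.0, 3.1]
grip_width: 0.0233
gripper_force: 40.0
```

Request:
apply_moves --pt "0 0 0 0.002 0 0 -1" --pt "0 0 0 0.002 0 0 -1" --pt "0 0 0 0.002 0 0 -1" --pt "0 0 0 0.001 0 0 -1" --pt "0 0 0 0.001 0 0 -1" --pt "0 0 0 0 0 0 -1" --pt "0 0 0 0 0 0 -1" --pt "0 0 0 0 0 0 -1"

```text
clock: 60.52
tcp_pos: [0.5763, -0.1565, 0.0374]
orientation: [3.13, 0.266, -0.008]
contact_force: [-11.1, 2.8, 14.5]
grip_width: 0.0234
gripper_force: 41.4
```

Request:
apply_moves --pt "0 0 0 -0.003 0 0 -1" --pt "0 0 0 0 0 0 -1" --pt "0 0 0 0 0 0 1" --pt "0 0 0 0 0 0 1" --pt "0 0 0 0 0 0 1" --pt "0 0 0 0 0 0 1" --pt "0 0 0 0 0 0 1" --pt "0 0 0 0 0 -0.02 1"

```text
clock: 61.18
tcp_pos: [0.5736, -0.1567, 0.0542]
orientation: [-3.129, -0.267, 0.009]
contact_force: [0.5, -0.8, -0.8]
grip_width: 0.0854
gripper_force: 0.0
```

Request:
apply_moves --pt "0 0 0 0 0 -0.03 1" --pt "0 0 0 0 0 -0.03 1" --pt "0 0 0 0 0 -0.03 1" --pt "0 0 0 0 0 -0.03 1" --pt "0 0 0 0 0 -0.03 1" --pt "0 0 0 0 0 -0.03 1" --pt "0 0 0 0 0 -0.03 1" --pt "0 0 0 0 0 -0.02 1"

```text
clock: 61.85
tcp_pos: [0.577, -0.1569, 0.2906]
orientation: [3.129, 0.267, 0.005]
contact_force: [0.5, -0.3, 0.5]
grip_width: 0.0855
gripper_force: 0.0
```

Request:
apply_moves --pt "0 0 -0.94 0 0 0 1" --pt "0 0 -0.94 0 0 0 1" --pt "0 0 -0.94 0 0 0 1" --pt "0 0 -0.94 0 0 0 1" --pt "0 0 -0.94 0 0 0 1" --pt "0 0 -0.94 0 0 0 1" --pt "0 0 -0.94 0 0 0 1" --pt "0 0 -0.94 0 0 0 1"

```text
clock: 62.52
tcp_pos: [0.5761, -0.157, 0.2872]
orientation: [2.785, 1.454, -0.0]
contact_force: [-0.1, -0.7, 0.5]
grip_width: 0.0851
gripper_force: 0.0
```

Request:
apply_moves --pt "0 0 -0.94 0 0 0 1" --pt "0 0 -0.94 0 0 0 1" --pt "0 0 -0.94 0 0 0 1" --pt "0 0 -0.94 0 0 0 1" --pt "0 0 -0.94 0 0 0 1" --pt "0 0 -0.94 0 0 0 1" --pt "0 0 -0.94 0 0 0 1" --pt "0 0 -0.94 0 0 0 1"

```text
clock: 63.18
tcp_pos: [0.5761, -0.1571, 0.2872]
orientation: [2.014, 2.411, -0.0]
contact_force: [-0.5, -0.4, -0.4]
grip_width: 0.0856
gripper_force: 0.0
```

Request:
apply_moves --pt "0 0 0 -0.028 -0.001 0 1" --pt "0 0 0 -0.028 -0.001 0 1" --pt "0 0 0 -0.028 -0.001 0 1" --pt "0 0 0 -0.028 -0.001 0 1" --pt "0 0 0 0 0 0 1" --pt "0 0 0 0 0 0 1" --pt "0 0 0 0 0 0 1" --pt "0 0 0 0 0 0 1"

```text
clock: 63.85
tcp_pos: [0.5918, -0.2662, 0.2874]
orientation: [-2.017, -2.408, -0.001]
contact_force: [0.1, 0.4, 0.5]
grip_width: 0.0855
gripper_force: 0.0
```

```bash
python3 w.py w8
python3 - <<'E'
from h import *
for d in silhouettes("latch_knob","wrist"):print(round(d["p"],2),np.round(np.array(d["extent"])*1.5))
E
```

```text
63.85 [ 0.5918 -0.2662  0.2874] [-2.017  -2.4082 -0.0007] yaw 1.7471358232853265
0.91 [381. 305.  49. 108.]
```

View pics/w8.png

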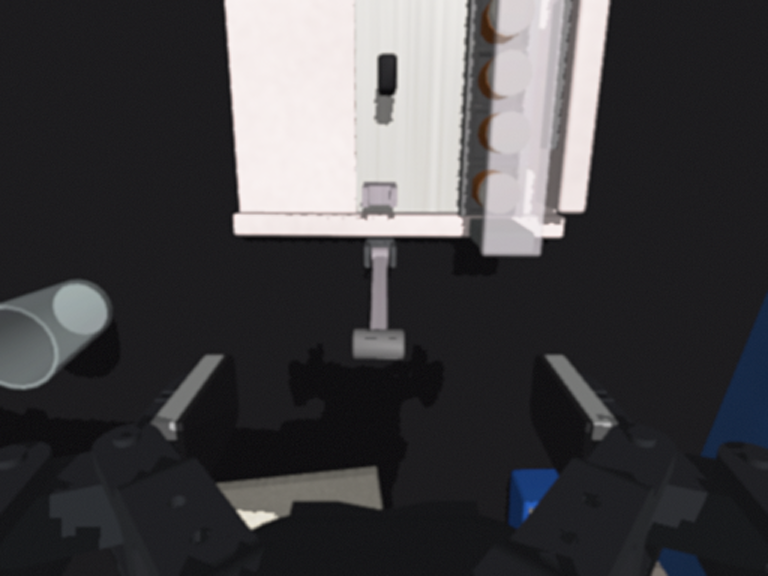

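Run:
```python
from h import *
from scipy.optimize import least_squares
q=np.load("dock.npy");V=[]
for n,uv in(("w8",(379,343)),("w1",(567,222)),("w7",(726,84))):
    f=np.load(f"pics/{n}.npz");V.append((camT("wrist",f),np.array(uv)/1.5))
print("tri",tri([ray(*W,u) for W,u in V]),tri([ray(*W,u) for W,u in V[:2]]))
def K(th,off=(0,0)):
    c,s=np.cos(q[2]),np.sin(q[2]);x,y=-.09+off[0],-.132+.098*np.cos(th)+off[1]
    return np.array([q[0]+c*x-s*y,q[1]+s*x+c*y,.059+.098*np.sin(th)])
for W,u in V:
    r_=least_squares(lambda t:proj(*W,K(t[0]))[0]-u,[1.9]);print(r_.x,r_.fun,K(r_.x[0]))
W=V[0][0]
for uv,z in(((354,343),.15),((404,343),.15),((379,250),.059)): print(onz(*W,np.array(uv)/1.5,z))
o=telemetry.get_obs();print(o["tcp_pos"])
```

```text
tri [ 0.5984 -0.3179  0.1543] [ 0.5983 -0.3195  0.15  ]
[1.8819] [-0.8489  0.0036] [ 0.5976 -0.3176  0.1523]
[1.9098] [0.0168 0.2494] [ 0.598  -0.3201  0.1514]
[1.9141] [-0.0673  1.5521] [ 0.5981 -0.3205  0.1513]
[ 0.5834 -0.3211  0.15  ]
[ 0.6135 -0.3157  0.15  ]
[ 0.5912 -0.2816  0.059 ]
[ 0.5919 -0.2663  0.2876]
```

Request:
apply_moves --pt "0 0 0 -0.02 -0.003 0.02 1" --pt "0 0 0 -0.02 0 0.02 1" --pt "0 0 0 -0.013 0 0.02 1" --pt "0 0 0 0 0 0 1" --pt "0 0 0 0 0 0 1" --pt "0 0 0 0 0 0 1" --pt "0 0 0 0 0 0 1" --pt "0 0 0 0 0 0 1"

```text
clock: 64.62
tcp_pos: [0.5989, -0.3191, 0.2292]
orientation: [2.016, 2.406, 0.002]
contact_force: [-0.4, 0.1, 0.0]
grip_width: 0.0854
gripper_force: 0.0
```

Request:
apply_moves --pt "0 0 0 0 0 0.02 1" --pt "0 0 0 0 0 0.02 1" --pt "0 0 0 0 0 0.02 1" --pt "0 0 0 0 0 0.02 1" --pt "0 0 0 0 0 0.016 1" --pt "0 0 0 0 0 0 1" --pt "0 0 0 0 0 0 1" --pt "0 0 0 0 0 0 1"

```text
clock: 65.28
tcp_pos: [0.5989, -0.3205, 0.1328]
orientation: [2.018, 2.405, 0.001]
contact_force: [0.6, 0.6, 0.7]
grip_width: 0.0855
gripper_force: 0.0
```

Request:
apply_moves --pt "0 0 0 0 0 0 1" --pt "0 0 0 0 0 0 1" --pt "0 0 0 0 0 0 1" --pt "0 0 0 0 0 0 -1" --pt "0 0 0 0 0 0 -1" --pt "0 0 0 0 0 0 -1" --pt "0 0 0 0 0 0 -1" --pt "0 0 0 0 0 0 -1" --grip_force 25

```text
clock: 65.95
tcp_pos: [0.5981, -0.3206, 0.1314]
orientation: [2.02, 2.406, 0.0]
contact_force: [-1.5, -0.2, -1.3]
grip_width: 0.0295
gripper_force: 28.0
```

Request:
apply_moves --pt "0 0 0 0 0 0 -1" --pt "0 0 0 0 0 0 -1" --pt "0 0 0 0 0 0 -1" --pt "0 0 0 0 0 0 -1" --pt "0 0 0 0 0 0 -1" --pt "0 0 0 0 0 0 -1" --pt "0 0 0 0 0 0 -1" --pt "0 0 0 0 0 0 -1"

```text
clock: 66.62
tcp_pos: [0.5981, -0.3206, 0.1314]
orientation: [2.02, 2.406, 0.0]
contact_force: [1.2, -0.1, 0.1]
grip_width: 0.0291
gripper_force: 28.4
```

Run:
```python
import numpy as np
th=1.9-.06*np.arange(33);P=np.round(np.c_[.098*np.cos(th),-.098*np.sin(th)],3);print(np.diff(P,axis=0).reshape(4,8,2).round(3).tolist())
```

```text
[[[0.006, -0.001], [0.006, -0.002], [0.005, -0.001], [0.006, -0.001], [0.006, 0.0], [0.006, 0.0], [0.006, 0.0], [0.006, 0.001]], [[0.006, 0.001], [0.005, 0.002], [0.006, 0.001], [0.005, 0.002], [0.006, 0.003], [0.005, 0.003], [0.005, 0.003], [0.005, 0.003]], [[0.004, 0.003], [0.005, 0.004], [0.004, 0.004], [0.004, 0.005], [0.004, 0.004], [0.003, 0.005], [0.003, 0.005], [0.003, 0.005]], [[0.002, 0.006], [0.002, 0.005], [0.002, 0.006], [0.002, 0.006], [0.001, 0.005], [0.001, 0.006], [0.0, 0.006], [0.0, 0.006]]]
```

Knob gripped (29.1 mm). Swing it over along the arc.

Request:
apply_moves --pt "0 0 0 0.006 0 -0.001 -1" --pt "0 0 0 0.006 0 -0.002 -1" --pt "0 0 0 0.005 0 -0.001 -1" --pt "0 0 0 0.006 0 -0.001 -1" --pt "0 0 0 0.006 0 0 -1" --pt "0 0 0 0.006 0 0 -1" --pt "0 0 0 0.006 0 0 -1" --pt "0 0 0 0.006 0 0.001 -1"

```text
clock: 67.28
tcp_pos: [0.59, -0.2735, 0.1358]
orientation: [2.019, 2.406, 0.0]
contact_force: [2.0, -2.6, 3.6]
grip_width: 0.0294
gripper_force: 28.5
```

Request:
apply_moves --pt "0 0 0 0.006 0 0.001 -1" --pt "0 0 0 0.005 0 0.002 -1" --pt "0 0 0 0.006 0 0.001 -1" --pt "0 0 0 0.005 0 0.002 -1" --pt "0 0 0 0.006 0 0.003 -1" --pt "0 0 0 0.005 0 0.003 -1" --pt "0 0 0 0.005 0 0.003 -1" --pt "0 0 0 0.005 0 0.003 -1"

```text
clock: 67.95
tcp_pos: [0.5827, -0.2306, 0.1175]
orientation: [2.019, 2.407, 0.002]
contact_force: [4.2, -0.2, 3.1]
grip_width: 0.0295
gripper_force: 30.1
```

Forces are low, so continue.

Request:
apply_moves --pt "0 0 0 0.004 0 0.003 -1" --pt "0 0 0 0.005 0 0.004 -1" --pt "0 0 0 0.004 0 0.004 -1" --pt "0 0 0 0.004 0 0.005 -1" --pt "0 0 0 0.004 0 0.004 -1" --pt "0 0 0 0.003 0 0.005 -1" --pt "0 0 0 0.003 0 0.005 -1" --pt "0 0 0 0.003 0 0.005 -1"

```text
clock: 68.62
tcp_pos: [0.5776, -0.2011, 0.0821]
orientation: [2.019, 2.407, 0.002]
contact_force: [4.0, 1.8, 3.6]
grip_width: 0.0295
gripper_force: 32.2
```

Request:
apply_moves --pt "0 0 0 0.002 0 0.006 -1" --pt "0 0 0 0.002 0 0.005 -1" --pt "0 0 0 0.002 0 0.006 -1" --pt "0 0 0 0.002 0 0.006 -1" --pt "0 0 0 0.001 0 0.005 -1" --pt "0 0 0 0 0 0 -1" --pt "0 0 0 0 0 0 -1" --pt "0 0 0 0 0 0 -1"

```text
clock: 69.28
tcp_pos: [0.5761, -0.1922, 0.0538]
orientation: [-2.018, -2.407, -0.003]
contact_force: [6.6, 3.3, 1.1]
grip_width: 0.0296
gripper_force: 33.0
```

Request:
apply_moves --pt "0 0 0 0 0 0.005 -1" --pt "0 0 0 0 0 0.005 -1" --pt "0 0 0 0 0 0.004 -1" --pt "0 0 0 0 0 0.003 -1" --pt "0 0 0 0 0 0 -1" --pt "0 0 0 0 0 0 -1" --pt "0 0 0 0 0 0 -1" --pt "0 0 0 0 0 0 -1"

```text
clock: 69.95
tcp_pos: [0.5759, -0.1912, 0.0368]
orientation: [-2.017, -2.407, -0.004]
contact_force: [5.7, 5.6, 1.1]
grip_width: 0.0292
gripper_force: 33.5
```

Request:
apply_moves --pt "0 0 0 0 0 0.002 -1" --pt "0 0 0 0 0 0.002 -1" --pt "0 0 0 0 0 0.001 -1" --pt "0 0 0 0 0 0 -1" --pt "0 0 0 0 0 0 -1" --pt "0 0 0 0 0 0 -1" --pt "0 0 0 0 0 0 -1" --pt "0 0 0 0 0 0 -1"

```text
clock: 70.62
tcp_pos: [0.576, -0.1914, 0.0327]
orientation: [-2.018, -2.407, -0.003]
contact_force: [2.6, 4.6, 9.3]
grip_width: 0.0297
gripper_force: 34.4
```

Request:
apply_moves --pt "0 0 0 0 0 0 1" --pt "0 0 0 0 0 0 1" --pt "0 0 0 0 0 0 1" --pt "0 0 0 0 0 0 1" --pt "0 0 0 0 0 0 1" --pt "0 0 0 0 0 -0.02 1" --pt "0 0 0 0 0 -0.03 1" --pt "0 0 0 0 0 -0.03 1"

```text
clock: 71.28
tcp_pos: [0.5741, -0.1935, 0.1119]
orientation: [-2.018, -2.404, 0.002]
contact_force: [1.1, -0.1, 0.2]
grip_width: 0.0855
gripper_force: 0.0
```

Request:
apply_moves --pt "0 0 0 0 0 -0.03 1" --pt "0 0 0 0 0 -0.03 1" --pt "0 0 0 0 0 -0.03 1" --pt "0 0 0 0 0 -0.03 1" --pt "0 0 0 0 0 0 1" --pt "0 0 0 0 0 0 1" --pt "0 0 0 0 0 0 1" --pt "0 0 0 0 0 0 1"

```text
clock: 71.95
tcp_pos: [0.5745, -0.1937, 0.2307]
orientation: [-2.019, -2.404, 0.002]
contact_force: [0.1, 0.4, 0.7]
grip_width: 0.0852
gripper_force: 0.0
```

```bash
python3 w.py w9
python3 - <<'E'
from h import *
b=grab_frame("side");a=cv2.imread("pics/w9.png")
s=cv2.resize(b[125:210,210:290],(376,400),interpolation=cv2.INTER_CUBIC)
cv2.imwrite("pics/fin.png",np.hstack([cv2.resize(a[0:480,190:680],(408,400)),s]))
E
```

```text
71.95 [ 0.5745 -0.1937  0.2307] [-2.0186 -2.4042  0.0022] yaw 1.7447440573738326
```

View pics/fin.png

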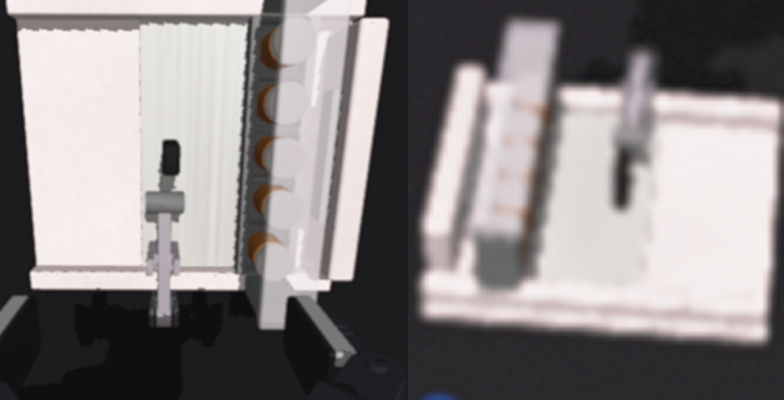

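Request:
apply_moves --pt "0 0 0 0.001 0.001 0.02 -1" --pt "0 0 0 0 0 0.03 -1" --pt "0 0 0 0 0 0.03 -1" --pt "0 0 0 0 0 0.03 -1" --pt "0 0 0 0 0 0.03 -1" --pt "0 0 0 0 0 0 -1" --pt "0 0 0 0 0 0 -1" --pt "0 0 0 0 0 0 -1" --grip_force 25

```text
clock: 72.72
tcp_pos: [0.5773, -0.1921, 0.0935]
orientation: [2.019, 2.406, 0.002]
contact_force: [0.1, 0.6, 1.2]
grip_width: -0.0
gripper_force: 0.0
```

Request:
apply_moves --pt "0 0 0 0 0 0.005 -1" --pt "0 0 0 0 0 0.005 -1" --pt "0 0 0 0 0 0.005 -1" --pt "0 0 0 0 0 0.003 -1" --pt "0 0 0 0 0 0 -1" --pt "0 0 0 0 0 0 -1" --pt "0 0 0 0 0 0 -1" --pt "0 0 0 0 0 0 -1"

```text
clock: 73.38
tcp_pos: [0.5766, -0.1923, 0.0745]
orientation: [2.019, 2.406, 0.0]
contact_force: [0.3, -0.3, -0.5]
grip_width: 0.0001
gripper_force: 0.0
```

Request:
apply_moves --pt "0 0 0 0 0 0.002 -1" --pt "0 0 0 0 0 0.002 -1" --pt "0 0 0 0 0 0.002 -1" --pt "0 0 0 0 0 0.001 -1" --pt "0 0 0 0 0 0 -1" --pt "0 0 0 0 0 0 -1" --pt "0 0 0 0 0 0 -1" --pt "0 0 0 0 0 0 -1"

```text
clock: 74.05
tcp_pos: [0.5765, -0.1924, 0.068]
orientation: [2.019, 2.406, -0.001]
contact_force: [-2.7, 0.5, 6.3]
grip_width: -0.0001
gripper_force: 3.3
```

Contact comes at z = 0.068, exactly the closed knob's top. Retreat and hand in.

Request:
apply_moves --pt "0 0 0 0 0 -0.02 -1" --pt "0 0 0 0 0 -0.03 -1" --pt "0 0 0 0 0 -0.03 -1" --pt "0 0 0 0 0 -0.03 -1" --pt "0 0 0 0 0 -0.03 -1" --pt "0 0 0 0 0 0 -1" --pt "0 0 0 0 0 0 -1" --pt "0 0 0 0 0 0 -1"

```text
clock: 74.72
tcp_pos: [0.5759, -0.1926, 0.2067]
orientation: [-2.02, -2.406, 0.001]
contact_force: [-0.3, 0.0, 0.1]
grip_width: 0.0001
gripper_force: 0.0
```

```bash
python3 -c "
from bench import order
print(order.hand_in())"
```

```text
the job is handed in; nothing more can be done
None
```

The job is handed in at about 75 s, though no verdict came back: all five jars stand in their own wells, the carriage is fully home, and the latch bar is down in its catch.

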